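Pack a two-layer order of fly boxes with a separator sheet

TASK

Pack the order in two layers: first lay the four green-lidded fly boxes in the wooden tray, lid up, long ones in the wide bay and short ones in the narrow bay, two to a bay spaced apart, each with its length square to the ridge. Then lay the white separator sheet level on them, squarely over the tray with its fin above the ridge and its wide wing over the wide bay, and stack every yellow-lidded box that is there flat on the sheet, long ones on the wide wing and short ones on the narrow wing, each square to the fin and not over the edge. Do not push about the spool, bottles or mug.

Things in the scene. Friction and masses are not known exactly. Their poses are not given: they have to be found in the camera images.
- green_long1: rigid closed fly box with a green lid (white panel on top) over a grey base, the long size: 100 mm long (its x), 32 mm wide (its y), 30 mm high; same either way round; origin at the centre of its underside, z up. Starts flat on the counter, lid up, length within about 0.25 rad of world x
- green_long2: rigid closed fly box with a green lid (white panel on top) over a grey base, the long size: 100 mm long (its x), 32 mm wide (its y), 30 mm high; same either way round; origin at the centre of its underside, z up. Starts flat on the counter, lid up, length within about 0.25 rad of world x
- green_short1: rigid closed fly box with a green lid (white panel on top) over a grey base, the short size: 70 mm long (its x), 32 mm wide (its y), 30 mm high; same either way round; origin at the centre of its underside, z up. Starts flat on the counter, lid up, length within about 0.25 rad of world x
- green_short2: rigid closed fly box with a green lid (white panel on top) over a grey base, the short size: 70 mm long (its x), 32 mm wide (its y), 30 mm high; same either way round; origin at the centre of its underside, z up. Starts flat on the counter, lid up, length within about 0.25 rad of world x
- yellow_long1: rigid closed fly box with a yellow lid (white panel on top) over a grey base, the long size: 100 mm long (its x), 32 mm wide (its y), 30 mm high; same either way round; origin at the centre of its underside, z up. Starts flat on the counter, lid up, length within about 0.25 rad of world x; may be absent
- yellow_long2: rigid closed fly box with a yellow lid (white panel on top) over a grey base, the long size: 100 mm long (its x), 32 mm wide (its y), 30 mm high; same either way round; origin at the centre of its underside, z up. Starts flat on the counter, lid up, length within about 0.25 rad of world x; may be absent
- yellow_short1: rigid closed fly box with a yellow lid (white panel on top) over a grey base, the short size: 70 mm long (its x), 32 mm wide (its y), 30 mm high; same either way round; origin at the centre of its underside, z up. Starts flat on the counter, lid up, length within about 0.25 rad of world x; may be absent
- yellow_short2: rigid closed fly box with a yellow lid (white panel on top) over a grey base, the short size: 70 mm long (its x), 32 mm wide (its y), 30 mm high; same either way round; origin at the centre of its underside, z up. Starts flat on the counter, lid up, length within about 0.25 rad of world x; may be absent
- tray: low wooden packing tray fixed to the counter, 214 x 172 mm, floor 6 mm thick. Origin on the underside below the middle of the dark ridge (8 mm wide, along y) that parts its two bays; the wide bay (for long boxes) runs from x = -4 to -116 mm, the narrow bay (for short boxes) from x = +4 to +86 mm, both from y = -80 to +80 mm; the 6 mm thick walls and the ridge stand 10 mm above the floor (16 mm above the counter); z up
- sheet: rigid white separator sheet 210 x 170 x 5 mm, 0.16 kg, with a straight upright blue fin on its upper face: 12 mm thick (x), 150 mm long (y), top 39 mm above the sheet's underside; a good grip. Origin on the underside below the middle of the fin; the fin is off-centre: the wide wing reaches to x = -120 mm, the narrow wing to x = +90 mm, y from -85 to +85 mm; z up. Starts flat on the counter, turned no more than 0.75 rad from the tray's heading
- sheet_wide (a point): point on the upper face of the sheet's wide wing, 60 mm from the fin's middle, showing which way round the sheet lies
- spool: orange line spool lying flat, 58 mm across, 24 mm high, among the boxes; bystander; origin at the centre of its underside
- bottle1: white dropper bottle with a red cap, 42 mm across, 85 mm high; bystander beyond the boxes; origin at the centre of its underside
- bottle2: yellow dropper bottle with a red cap, 42 mm across, 85 mm high; bystander beyond the boxes; origin at the centre of its underside
- mug: blue mug, 76 mm across, 85 mm high; bystander at the far left; origin at the centre of its underside

How it is judged (in metres and radians):
On the way, in this order (a step that is already met when the one before it is completed fails the run):
1. all four green boxes lie flat in their proper bays, released (x of green_long1 in the frame of tray between -0.071 and -0.049 m and y of green_long1 in the frame of tray between -0.068 and 0.068 m and z of green_long1 in the frame of tray between 0.003 and 0.01 m and angle between each of green_long1, green_long2, green_short1, green_short2's own z axis and vertical below 0.12 rad and angle between the x axis of each of green_long1, green_long2, green_short1, green_short2 and the x axis of tray, either way round below 0.2 rad and x of green_long2 in the frame of tray between -0.071 and -0.049 m and y of green_long2 in the frame of tray between -0.068 and 0.068 m and z of green_long2 in the frame of tray between 0.003 and 0.01 m and x of green_short1 in the frame of tray between 0.034 and 0.056 m and y of green_short1 in the frame of tray between -0.068 and 0.068 m and z of green_short1 in the frame of tray between 0.003 and 0.01 m and x of green_short2 in the frame of tray between 0.034 and 0.056 m and y of green_short2 in the frame of tray between -0.068 and 0.068 m and z of green_short2 in the frame of tray between 0.003 and 0.01 m and contact force between each of green_long1, green_long2, green_short1, green_short2 and the fingers below 0.1 N and linear speed of each of green_long1, green_long2, green_short1, green_short2 below 0.02 m/s), for 0.3 s.
2. the separator sheet lies level and the right way round on the green boxes, released (x of green_long1 in the frame of tray between -0.071 and -0.049 m and y of green_long1 in the frame of tray between -0.068 and 0.068 m and z of green_long1 in the frame of tray between 0.003 and 0.01 m and angle between each of green_long1, green_long2, green_short1, green_short2's own z axis and vertical below 0.12 rad and angle between the x axis of each of green_long1, green_long2, green_short1, green_short2 and the x axis of tray, either way round below 0.2 rad and x of green_long2 in the frame of tray between -0.071 and -0.049 m and y of green_long2 in the frame of tray between -0.068 and 0.068 m and z of green_long2 in the frame of tray between 0.003 and 0.01 m and x of green_short1 in the frame of tray between 0.034 and 0.056 m and y of green_short1 in the frame of tray between -0.068 and 0.068 m and z of green_short1 in the frame of tray between 0.003 and 0.01 m and x of green_short2 in the frame of tray between 0.034 and 0.056 m and y of green_short2 in the frame of tray between -0.068 and 0.068 m and z of green_short2 in the frame of tray between 0.003 and 0.01 m and x of sheet in the frame of tray between -0.015 and 0.015 m and y of sheet in the frame of tray between -0.018 and 0.018 m and z of sheet in the frame of tray between 0.032 and 0.04 m and angle between sheet's own z axis and vertical below 0.06 rad and angle between the x axis of sheet and the x axis of tray, either way round below 0.12 rad and x of sheet_wide in the frame of tray below -0.04 m and contact force between sheet and the fingers below 0.1 N and linear speed of sheet below 0.02 m/s), for 0.3 s.
At the end, for the whole second after the job is handed in: Green boxes flat in their bays, within 11 mm of the bay's middle across it; sheet level, within 15 mm of the ridge line, 18 mm along it and 0.12 rad; yellow boxes flat on their wings, 50-76 mm (long) or 35-63 mm (short) from the fin's middle; boxes square within 0.2 rad; all released, at rest (all of step 2 and x of yellow_long1 in the frame of sheet between -0.076 and -0.05 m and y of yellow_long1 in the frame of sheet between -0.072 and 0.072 m and z of yellow_long1 in the frame of sheet between 0.002 and 0.009 m and angle between each of yellow_long1, yellow_long2, yellow_short1, yellow_short2's own z axis and vertical below 0.12 rad and angle between the x axis of each of yellow_long1, yellow_long2, yellow_short1, yellow_short2 and the x axis of sheet, either way round below 0.2 rad and x of yellow_long2 in the frame of sheet between -0.076 and -0.05 m and y of yellow_long2 in the frame of sheet between -0.072 and 0.072 m and z of yellow_long2 in the frame of sheet between 0.002 and 0.009 m and x of yellow_short1 in the frame of sheet between 0.035 and 0.063 m and y of yellow_short1 in the frame of sheet between -0.072 and 0.072 m and z of yellow_short1 in the frame of sheet between 0.002 and 0.009 m and x of yellow_short2 in the frame of sheet between 0.035 and 0.063 m and y of yellow_short2 in the frame of sheet between -0.072 and 0.072 m and z of yellow_short2 in the frame of sheet between 0.002 and 0.009 m and contact force between each of green_long1, green_long2, green_short1, green_short2, yellow_long1, yellow_long2, yellow_short1, yellow_short2 and the fingers below 0.1 N and linear speed of each of green_long1, green_long2, green_short1, green_short2, yellow_long1, yellow_long2, yellow_short1, yellow_short2 below 0.02 m/s); the robot touches nothing.
It fails at once if the spool, a bottle or the mug is pushed more than 4 cm or knocked over (distance of any of spool, bottle1, bottle2, mug from where it was at the start of the episode above 0.04 m or angle between any of spool, bottle1, bottle2, mug's own z axis and vertical above 0.6 rad).
Of yellow_long1, yellow_long2, yellow_short1, yellow_short2 only 2 to 4 are there at a start; the rules pass over those that are not, and their reading is None.
At some moment in a run one of yellow_long1, yellow_long2, yellow_short1, yellow_short2 may be knocked a few centimetres aside while the robot is not near it.
Once in a run the grip may slacken for a moment while it holds something.
It also fails if it takes over 210 s, if anything falls off the work surface, if the arm or the gripper's body presses on something with over 40 N, if the wrist force passes 120 N, or if a joint passes its speed limit or range.

ROBOT

A 6-joint arm with a two-finger parallel gripper is mounted at the origin on the work surface. World frame = base frame: x ahead of the robot, y to its left, z up, the work surface at z = 0. Lengths are in m, angles in degrees, forces in N, time in s.
With the tool pointing down it reaches from about 0.35 to 0.95 m from the base axis. Payload 17.4 kg.
Tool frame: the origin (TCP) lies midway between the tips of the shut fingers; the grasp point (between the pads) lies 19 mm behind it; y points along the fingers, x is the direction in which the jaws open and shut, and the axes are right-handed (so a half turn about y gives the same grasp; the last joint's range is limited). The gripper opens to 93 mm and grips with 3 to 60 N. Pads are 15 mm wide; open, the fingers measure 128 mm over their backs; the gripper's body (75 mm by 188 mm) begins 65 mm behind the grasp point.
Start: joints at [63.151, 6.646, 82.598, -0, 90.757, -2.166], TCP at [0.282, 0.613, 0.219] pointing down, gripper open.
Joint ranges: [-162.19, 162.19], [-47.58, 125.68], [4.15, 143.07], [-65.23, 245.23], [0.69, 171.88], [-170.13, 170.13]. Speed limits (degrees/s): [108.29, 108.29, 127.2, 180, 180, 180].

INTERFACE

Orientations are given as a 3x3 rotation matrix whose columns are the frame's x, y, z axes.
In Python, from workcell import env gives the robot as it stands.
- The arm moves only by the tool move_arm, never from a script. Its argument "series" is a list of rows, each an object with "fingers": the gripper's target within -1 to 1 (fully open at 1, half-way at 0, shut at -1); "translation": the shift along the tool's x, y, z scaled (see below), a list of three; "turn": the turn, a rotation vector about the tool's x, y, z scaled (see below), a list of three. A call has 1 to 5 rows; each row shifts and turns the pose as measured when the row begins, along the tool's axes as they then stand; what a row does not reach is not made up. The controller multiplies each number of a shift by 0.02 m and each number of a turn by 0.1 rad. A row lasts 1/12 s, in which the tool goes at most 41.7 mm and 7.16 degrees, less where a joint would pass 70% of its speed; a pose out of reach is approached as far as the arm can. A call with a number of a shift or a turn outside -1 to 1 is refused whole. A call with a gripper value outside its range is refused whole. The fingers move at their own pace and stop on an object; "squeeze" is the grip in N (left out, the last holds). Time passes only in rows, so rows that do not move let the fingers close. It gives the time, the measured TCP pose, the force and the opening at its end, in the units of the state.
- env.state(): the state, without advancing time (a new reading comes with each control period).
- env.snapshot(name): name is "scene" or "top"; returns a dict with "image" (400x640x3 uint8, red, green, blue), "K" (3x3 intrinsics, pixels), "origin" and "rotation" of the camera in the world. Camera axes: x right, y up, looking along -z (the intrinsics and any distortion apply to the point x, -y, -z); pixel columns grow to the right and rows downward; lengths in m; the calibration is good to about 2 mm. A picture is of the moment at which its call begins. There is no depth.
- env.sign_off(): hands the job in, once; it reports no verdict.
The state is a dict: "t": time; "q": joint angles; "dq": joint speeds; "joint_torque": joint torques, N m; "tool_pos": TCP position; "eef_rot": TCP orientation; "force": force on the tool from outside, world axes, zero at the start; "moment": the same for the moment, N m; "finger_gap": opening from 0.0 (shut) to 1.0 (fully open).
Only numpy, scipy, OpenCV 4.12 (cv2) and the standard library are available. Lean on these libraries where they do the work, as an engineer would, in place of code of your own. Each camera call takes 0.05 s, during which the arm holds its last target. There are 200 camera calls.

## Working session

There is one attempt and no reset: what is moved stays moved. The work goes in short steps, Python scripts to look and compute and a tool call to move; the robot and the scene stay as the last step left them, time stands still between calls to the robot, and variables do not carry over. Pictures are saved under pics/ and viewed, about 12 in all and at most 16, crops included, and the job is handed in when it is done.

Besides the shell and the picture viewer there is one more tool, called after "Emit:" by a JSON object that holds its "method" and its "body", one argument or row to a line. move_arm: Moves the arm, as the interface text tells. Its arguments: {"type":"object","properties":{"series":{"type":"array","items":{"type":"object","properties":{"fingers":{"type":"number"},"translation":{"type":"array","items":{"type":"number"}},"turn":{"type":"array","items":{"type":"number"}}}}},"squeeze":{"type":"number"}},"required":["series"]}

```bash
mkdir -p pics; python3 - <<'E'
from workcell import env
import cv2,numpy as np
s=env.state();print(s['t'],s['tool_pos'],np.round(s['eef_rot'],3).tolist(),s['finger_gap'])
for n in("top","scene"):
    d=env.snapshot(n);cv2.imwrite(f'pics/{n}0.png',d['image'][:,:,::-1]);print(n,d['K'],d['origin'],np.round(d['rotation'],3).tolist(),[k for k in d])
E
```

```text
0.0 [0.2818288  0.61313642 0.21794385] [[0.418, -0.0, -0.909], [0.909, -0.001, 0.418], [-0.001, -1.0, 0.0]] 0.9985700964135061
top [[414.8232902    0.         315.1013677 ]
 [  0.         414.8232902  206.36395005]
 [  0.           0.           1.        ]] [0.45459979 0.07206368 1.00470197] [[-0.017, 0.991, -0.131], [-1.0, -0.016, 0.008], [0.006, 0.131, 0.991]] ['image', 'K', 'origin', 'rotation']
scene [[471.31718586   0.         315.04447838]
 [  0.         471.31718586 195.48622127]
 [  0.           0.           1.        ]] [ 1.31201797 -0.20118192  0.82258801] [[0.336, -0.673, 0.659], [0.942, 0.254, -0.22], [-0.019, 0.695, 0.719]] ['image', 'K', 'origin', 'rotation']
```

View pics/top0.png

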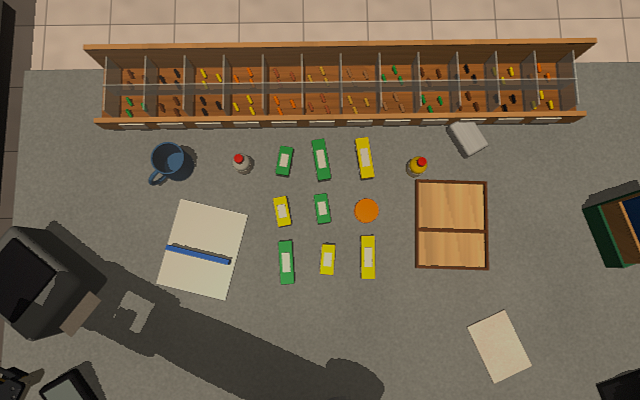

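View pics/scene0.png

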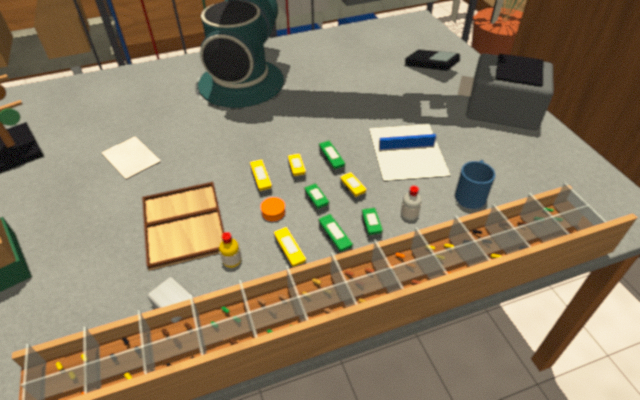

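```bash
cat > h.py <<'E'
from workcell import env
import cv2,numpy as np
RNG={'green':((45,90,40),(85,255,255)),'yellow':((22,150,90),(35,255,255)),'orange':((5,170,120),(18,255,255)),'blue':((100,140,60),(125,255,255))}
def ray(d,uv,z):
    uv=np.asarray(uv,float).reshape(-1,2);K=d['K']
    c=np.c_[(uv[:,0]-K[0,2])/K[0,0],-(uv[:,1]-K[1,2])/K[1,1],-np.ones(len(uv))]@np.array(d['rotation']).T
    o=np.array(d['origin']);return (o+c*((z-o[2])/c[:,2])[:,None])[:,:2]
def rect(p):
    (cx,cy),(w,h),a=cv2.minAreaRect((p*1000).astype(np.float32))
    if w<h: w,h,a=h,w,a+90
    return np.array([cx,cy])/1000,w,h,(a+90)%180-90
def blobs(d,col,z,amin=60,roi=None):
    hsv=cv2.cvtColor(d['image'],cv2.COLOR_RGB2HSV);m=cv2.inRange(hsv,*RNG[col])
    if roi: k=np.zeros_like(m);k[roi[1]:roi[3],roi[0]:roi[2]]=1;m*=k
    r=[]
    for c in cv2.findContours(m,cv2.RETR_EXTERNAL,cv2.CHAIN_APPROX_NONE)[0]:
        if cv2.contourArea(c)<amin: continue
        f=np.zeros_like(m);cv2.drawContours(f,[c],-1,1,-1)
        w=cv2.inRange(hsv,(0,0,140),(179,90,255))*f
        v,u=np.nonzero(w);pc=ray(d,[u.mean()+0.,v.mean()+0.],z)[0] if len(u)>8 else [np.nan]*2
        C,W,H,A=rect(ray(d,c[:,0,:],z))
        r.append((c[:,0,:].mean(0).round(),np.round(pc,3),np.round(C,3),round(W),round(H),round(A,1)))
    return r
def st():
    s=env.state();R=np.array(s['eef_rot'])
    print('t %.2f pos %s jaw %.1f gap %.2f F %s'%(s['t'],np.round(s['tool_pos'],4),np.degrees(np.arctan2(R[1,0],R[0,0])),s['finger_gap'],np.round(s['force'],1)))
    return s
def go(x,y,z,jaw=90,s=None):
    "units still to go, tool axes"
    s=s or st();R=np.array(s['eef_rot']);d=R.T@(np.array([x,y,z])-s['tool_pos'])
    a=np.radians(jaw);R2=np.c_[[np.cos(a),np.sin(a),0],[0,0,-1],[-np.sin(a),np.cos(a),0]]
    R2[:,2]=np.cross(R2[:,0],R2[:,1])
    w=cv2.Rodrigues(R.T@R2)[0].ravel()
    print('  shift',np.round(d/.02,2),'turn',np.round(w/.1,2),'| shift in final axes',np.round(R2.T@R@d/.02,2))
E
python3 - <<'E'
from h import *
d=env.snapshot('top')
for c in('green','yellow'):
    for b in blobs(d,c,.03,roi=(240,130,440,300)): print(c,*b)
print('orange',blobs(d,'orange',.024,roi=(340,180,400,240)))
print('fin',blobs(d,'blue',.039,roi=(150,220,260,290)))
hsv=cv2.cvtColor(d['image'],cv2.COLOR_RGB2HSV)
for n,roi,lo,hi,z in(('sheet',(140,190,260,310),(0,0,150),(179,60,255),.005),('tray',(405,172,500,280),(5,60,20),(25,255,255),.016)):
    m=cv2.inRange(hsv,lo,hi);k=np.zeros_like(m);k[roi[1]:roi[3],roi[0]:roi[2]]=1;m*=k
    c=max(cv2.findContours(m,0,1)[0],key=cv2.contourArea);print(n,rect(ray(d,c[:,0],z)))
go(.5,.1,.11)
E
```

```text
green [286. 262.] [0.453 0.135] [0.454 0.135] 99 32 3.1
green [322. 208.] [0.58  0.048] [0.579 0.048] 70 32 7.2
green [284. 160.] [0.697 0.138] [0.696 0.137] 70 32 -10.5
green [321. 159.] [0.699 0.049] [0.698 0.049] 100 32 8.3
yellow [327. 259.] [0.459 0.038] [0.459 0.038] 69 32 -5.8
yellow [368. 257.] [ 0.463 -0.057] [ 0.462 -0.056] 98 31 -1.8
yellow [282. 211.] [0.574 0.144] [0.574 0.144] 69 31 10.4
yellow [417. 165.] [nan nan] [ 0.678 -0.182] 39 36 46.4
yellow [364. 157.] [ 0.702 -0.058] [ 0.701 -0.056] 100 32 7.3
orange [(array([366., 211.]), array([nan, nan]), array([ 0.572, -0.056]), 58, 55, -46.4)]
fin [(array([197., 254.]), array([nan, nan]), array([0.475, 0.34 ]), 148, 11, 75.2)]
sheet (array([0.48929742, 0.33673074]), 208.68121337890625, 170.18533325195312, -14.595626831054688)
tray (array([ 0.5377016 , -0.26207193]), 215.8602294921875, 175.39462280273438, -2.7848892211914062)
t 0.15 pos [0.2818 0.6132 0.2181] jaw 65.3 gap 1.00 F [ 0.  -0.3  0.4]
  shift [-18.76   5.42 -20.63] turn [-0.   -4.31 -0.01] | shift in final axes [-25.66   5.4  -10.91]
```

```bash
python3 - <<'E'
from h import *
d=env.snapshot('top');im=d['image'][175:275,408:495];cv2.imwrite('pics/tray1.png',cv2.resize(im[:,:,::-1],None,fx=6,fy=6,interpolation=0))
g=cv2.cvtColor(d['image'],cv2.COLOR_RGB2GRAY).astype(float)
p=[]
for u in range(422,482):
    col=g[222:239,u];w=np.clip(np.median(col)-col-10,0,None)
    if w.sum()>0:p.append((u,222+(w*np.arange(17)).sum()/w.sum()))
P=ray(d,p,.016);a=np.polyfit(P[:,1],P[:,0],1);print('ridge x=%.4f+%.4f*y'%(a[1],a[0]),'deg',np.degrees(np.arctan(a[0])),'at y=-.262 x',np.polyval(a,-.262),np.std(P[:,0]-np.polyval(a,P[:,1])))
go(.454,.135,.11,93)
E
```

```text
ridge x=0.5358+0.0496*y deg 2.8406007240516087 at y=-.262 x 0.5228230824054176 0.0003580298227549986
t 0.20 pos [0.2818 0.6132 0.2182] jaw 65.3 gap 1.00 F [-0.3 -0.1 -0.3]
  shift [-18.13   5.42 -17.81] turn [-0.   -4.83 -0.01] | shift in final axes [-24.33   5.41  -7.35]
```

View pics/tray1.png

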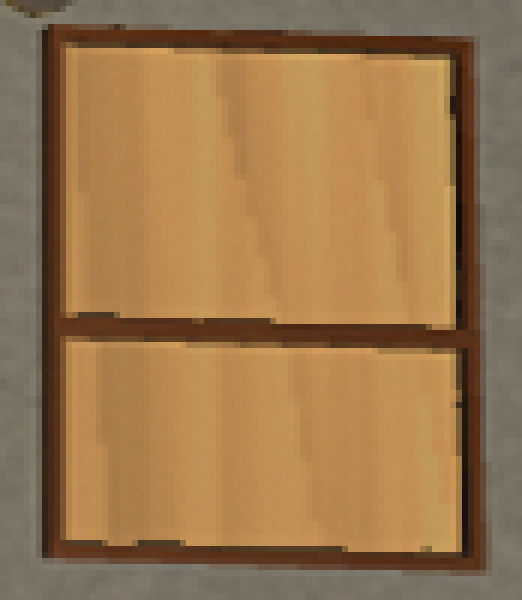

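Emit:
{"method": "move_arm", "body": {
  "series": [
    {"fingers": 0.2,"translation": [0,1,0],"turn": [0,-0.97,0]},
    {"fingers": 0.2,"translation": [0,1,0],"turn": [0,-0.97,0]},
    {"fingers": 0.2,"translation": [0,1,0],"turn": [0,-0.97,0]},
    {"fingers": 0.2,"translation": [0,1,0],"turn": [0,-0.97,0]},
    {"fingers": 0.2,"translation": [0,1,0],"turn": [0,-0.97,0]}
  ],
  "squeeze": 20
}}

```text
t: 0.62
tool_pos: [0.2827, 0.6149, 0.1196]
eef_rot: [[-0.071, 0.003, -0.997], [0.997, 0.006, -0.071], [0.006, -1.0, -0.003]]
force: [-0.6, -1.3, -0.4]
finger_gap: 0.688
```

Emit:
{"method": "move_arm", "body": {
  "series": [
    {"fingers": 0.2,"translation": [-1,0,-0.3],"turn": [0,0,0]},
    {"fingers": 0.2,"translation": [-1,0,-0.3],"turn": [0,0,0]},
    {"fingers": 0.2,"translation": [-1,0,-0.3],"turn": [0,0,0]},
    {"fingers": 0.2,"translation": [-1,0,-0.3],"turn": [0,0,0]},
    {"fingers": 0.2,"translation": [-1,0,-0.3],"turn": [0,0,0]}
  ]
}}

```text
t: 1.03
tool_pos: [0.3183, 0.514, 0.1104]
eef_rot: [[-0.083, -0.003, -0.997], [0.997, -0.003, -0.083], [-0.003, -1.0, 0.003]]
force: [-0.2, 0.1, -0.1]
finger_gap: 0.601
```

Emit:
{"method": "move_arm", "body": {
  "series": [
    {"fingers": 0.2,"translation": [-1,0,-0.3],"turn": [0,0,0]},
    {"fingers": 0.2,"translation": [-1,0,-0.3],"turn": [0,0,0]},
    {"fingers": 0.2,"translation": [-1,0,-0.3],"turn": [0,0,0]},
    {"fingers": 0.2,"translation": [-1,0,-0.3],"turn": [0,0,0]},
    {"fingers": 0.2,"translation": [-1,0,-0.3],"turn": [0,0,0]}
  ]
}}

```text
t: 1.45
tool_pos: [0.3573, 0.4116, 0.1096]
eef_rot: [[-0.084, -0.004, -0.996], [0.996, -0.004, -0.084], [-0.004, -1.0, 0.004]]
force: [-0.8, 0.8, 0.7]
finger_gap: 0.597
```

Emit:
{"method": "move_arm", "body": {
  "series": [
    {"fingers": 0.2,"translation": [-1,0,-0.3],"turn": [0,0,0]},
    {"fingers": 0.2,"translation": [-1,0,-0.3],"turn": [0,0,0]},
    {"fingers": 0.2,"translation": [-1,0,-0.3],"turn": [0,0,0]},
    {"fingers": 0.2,"translation": [-1,0,-0.3],"turn": [0,0,0]},
    {"fingers": 0.2,"translation": [-1,0,-0.3],"turn": [0,0,0]}
  ]
}}

```text
t: 1.87
tool_pos: [0.3964, 0.3092, 0.1095]
eef_rot: [[-0.084, -0.004, -0.996], [0.996, -0.004, -0.084], [-0.004, -1.0, 0.004]]
force: [0.3, 0.6, 0.6]
finger_gap: 0.599
```

Emit:
{"method": "move_arm", "body": {
  "series": [
    {"fingers": 0.2,"translation": [-1,0,-0.3],"turn": [0,0,0]},
    {"fingers": 0.2,"translation": [-1,0,-0.3],"turn": [0,0,0]},
    {"fingers": 0.2,"translation": [-1,0,-0.3],"turn": [0,0,0]},
    {"fingers": 0.2,"translation": [-1,0,-0.3],"turn": [0,0,0]},
    {"fingers": 0.2,"translation": [0,0,0],"turn": [0,0,0]}
  ]
}}

```text
t: 2.28
tool_pos: [0.4286, 0.2249, 0.1096]
eef_rot: [[-0.083, -0.003, -0.997], [0.997, -0.005, -0.083], [-0.005, -1.0, 0.004]]
force: [-1.4, -0.3, 1.1]
finger_gap: 0.601
```

Emit:
{"method": "move_arm", "body": {
  "series": [
    {"fingers": 0.2,"translation": [-1,0,-0.2],"turn": [0,0.3,0]},
    {"fingers": 0.2,"translation": [-1,0,-0.2],"turn": [0,0,0]},
    {"fingers": 0.2,"translation": [-1,0,-0.2],"turn": [0,0,0]},
    {"fingers": 0.2,"translation": [-1,0,-0.2],"turn": [0,0,0]},
    {"fingers": 0.2,"translation": [-0.6,0,-0.1],"turn": [0,0,0]}
  ]
}}

```text
t: 2.7
tool_pos: [0.4519, 0.1326, 0.1098]
eef_rot: [[-0.053, -0.003, -0.999], [0.999, -0.004, -0.053], [-0.004, -1.0, 0.004]]
force: [-0.0, 1.3, -0.5]
finger_gap: 0.603
```

Emit:
{"method": "move_arm", "body": {
  "series": [
    {"fingers": 0.2,"translation": [0,0.5,0],"turn": [0,0,0]},
    {"fingers": 0.2,"translation": [0,1,0],"turn": [0,0,0]},
    {"fingers": 0.2,"translation": [0,1,0],"turn": [0,0,0]},
    {"fingers": 0.2,"translation": [0,0.5,0],"turn": [0,0,0]},
    {"fingers": 0.2,"translation": [0,0,0],"turn": [0,0,0]}
  ]
}}

```text
t: 3.12
tool_pos: [0.4518, 0.1328, 0.0464]
eef_rot: [[-0.049, -0.002, -0.999], [0.999, -0.003, -0.049], [-0.003, -1.0, 0.002]]
force: [-0.8, -0.2, -1.5]
finger_gap: 0.597
```

```bash
python3 - <<'E'
from h import *
go(.454,.135,.010,93)
E
```

```text
t 3.12 pos [0.4518 0.1328 0.0464] jaw 92.8 gap 0.60 F [-0.8 -0.2 -1.5]
  shift [ 0.11  1.82 -0.12] turn [-0.02 -0.03 -0.03] | shift in final axes [ 0.1   1.82 -0.12]
```

Emit:
{"method": "move_arm", "body": {
  "series": [
    {"fingers": 0.2,"translation": [0.1,0.9,-0.1],"turn": [0,0,0]},
    {"fingers": 0.2,"translation": [0,0.9,0],"turn": [0,0,0]},
    {"fingers": -0.7,"translation": [0,0,0],"turn": [0,0,0]},
    {"fingers": -0.7,"translation": [0,0,0],"turn": [0,0,0]},
    {"fingers": -0.7,"translation": [0,0,0],"turn": [0,0,0]}
  ],
  "squeeze": 25
}}

```text
t: 3.53
tool_pos: [0.4536, 0.1377, 0.0113]
eef_rot: [[-0.051, -0.002, -0.999], [0.999, -0.002, -0.051], [-0.002, -1.0, 0.002]]
force: [-0.9, -0.5, 0.8]
finger_gap: 0.434
```

Emit:
{"method": "move_arm", "body": {
  "series": [
    {"fingers": -0.7,"translation": [0,0,0],"turn": [0,0,0]},
    {"fingers": -0.7,"translation": [0,0,0],"turn": [0,0,0]},
    {"fingers": -0.7,"translation": [0,-0.3,0],"turn": [0,0,0]},
    {"fingers": -0.7,"translation": [0,-1,0],"turn": [0,0,0]},
    {"fingers": -0.7,"translation": [0,-1,0],"turn": [0,0,0]}
  ]
}}

```text
t: 3.95
tool_pos: [0.4529, 0.1379, 0.0595]
eef_rot: [[-0.052, -0.004, -0.999], [0.999, -0.003, -0.052], [-0.002, -1.0, 0.004]]
force: [-0.5, 0.9, -1.3]
finger_gap: 0.345
```

Emit:
{"method": "move_arm", "body": {
  "series": [
    {"fingers": -0.7,"translation": [0,-1,0],"turn": [0,0,0]},
    {"fingers": -0.7,"translation": [0,-1,0],"turn": [0,0,0]},
    {"fingers": -0.7,"translation": [0,-0.7,0],"turn": [0,0,0]},
    {"fingers": -0.7,"translation": [-0.5,0,0],"turn": [0,0.5,0]},
    {"fingers": -0.7,"translation": [-1,0,0],"turn": [0,0.5,0]}
  ]
}}

```text
t: 4.37
tool_pos: [0.455, 0.1097, 0.1256]
eef_rot: [[0.048, 0.005, -0.999], [0.999, 0.0, 0.048], [0.001, -1.0, -0.005]]
force: [0.8, 0.1, -2.2]
finger_gap: 0.341
```

```bash
python3 - <<'E'
from h import *
go(.5842,-.2272,.11,87.2)
E
```

```text
t 4.37 pos [0.455  0.1097 0.1256] jaw 87.3 gap 0.34 F [ 0.8  0.1 -2.2]
  shift [-16.52   0.81  -7.25] turn [0.05 0.01 0.01] | shift in final axes [-16.51   0.78  -7.27]
```

Emit:
{"method": "move_arm", "body": {
  "series": [
    {"fingers": -0.7,"translation": [-1,0,-0.44],"turn": [0,0,0]},
    {"fingers": -0.7,"translation": [-1,0,-0.44],"turn": [0,0,0]},
    {"fingers": -0.7,"translation": [-1,0,-0.44],"turn": [0,0,0]},
    {"fingers": -0.7,"translation": [-1,0,-0.44],"turn": [0,0,0]},
    {"fingers": -0.7,"translation": [-1,0,-0.44],"turn": [0,0,0]}
  ]
}}

```text
t: 4.78
tool_pos: [0.495, 0.0039, 0.133]
eef_rot: [[0.049, 0.013, -0.999], [0.999, 0.001, 0.049], [0.002, -1.0, -0.013]]
force: [0.4, -0.5, -2.1]
finger_gap: 0.343
```

Emit:
{"method": "move_arm", "body": {
  "series": [
    {"fingers": -0.7,"translation": [-1,0,-0.44],"turn": [0,0,0]},
    {"fingers": -0.7,"translation": [-1,0,-0.44],"turn": [0,0,0]},
    {"fingers": -0.7,"translation": [-1,0,-0.44],"turn": [0,0,0]},
    {"fingers": -0.7,"translation": [-1,0,-0.44],"turn": [0,0,0]},
    {"fingers": -0.7,"translation": [-1,0,-0.44],"turn": [0,0,0]}
  ]
}}

```text
t: 5.2
tool_pos: [0.5355, -0.1041, 0.1391]
eef_rot: [[0.05, 0.018, -0.999], [0.999, 0.001, 0.05], [0.001, -1.0, -0.018]]
force: [0.1, -0.0, -1.6]
finger_gap: 0.339
```

Emit:
{"method": "move_arm", "body": {
  "series": [
    {"fingers": -0.7,"translation": [-1,0,-0.44],"turn": [0,0,0]},
    {"fingers": -0.7,"translation": [-1,0,-0.44],"turn": [0,0,0]},
    {"fingers": -0.7,"translation": [-1,0,-0.44],"turn": [0,0,0]},
    {"fingers": -0.7,"translation": [-1,0,-0.44],"turn": [0,0,0]},
    {"fingers": -0.7,"translation": [-1,0,-0.44],"turn": [0,0,0]}
  ]
}}

```text
t: 5.62
tool_pos: [0.5759, -0.2124, 0.1452]
eef_rot: [[0.051, 0.023, -0.998], [0.999, -0.001, 0.051], [0.001, -1.0, -0.023]]
force: [-0.4, -0.0, -1.8]
finger_gap: 0.343
```

Emit:
{"method": "move_arm", "body": {
  "series": [
    {"fingers": -0.7,"translation": [-1,0,-0.44],"turn": [0,0,0]},
    {"fingers": -0.7,"translation": [-0.4,0.5,-0.2],"turn": [0,0,0]},
    {"fingers": -0.7,"translation": [0,1,0],"turn": [0,0,0]},
    {"fingers": -0.7,"translation": [0,1,0],"turn": [0,0,0]},
    {"fingers": -0.7,"translation": [0,0,0],"turn": [0,0,0]}
  ]
}}

```text
t: 6.03
tool_pos: [0.5901, -0.2467, 0.097]
eef_rot: [[0.055, 0.026, -0.998], [0.998, -0.003, 0.055], [-0.001, -1.0, -0.026]]
force: [-0.3, 0.4, -2.4]
finger_gap: 0.344
```

```bash
python3 - <<'E'
from h import *
go(.5842,-.2272,.0175,87.2)
E
```

```text
t 6.03 pos [ 0.5901 -0.2467  0.097 ] jaw 86.8 gap 0.34 F [-0.3  0.4 -2.4]
  shift [0.96 3.96 0.46] turn [ 0.26 -0.06 -0.01] | shift in final axes [0.96 3.98 0.34]
```

Emit:
{"method": "move_arm", "body": {
  "series": [
    {"fingers": -0.7,"translation": [0.9,0.3,0.4],"turn": [0.26,-0.06,0]},
    {"fingers": -0.7,"translation": [0,1,0],"turn": [0,0,0]},
    {"fingers": -0.7,"translation": [0,1,0],"turn": [0,0,0]},
    {"fingers": -0.7,"translation": [0,0.6,0],"turn": [0,0,0]},
    {"fingers": -0.7,"translation": [0,0,0],"turn": [0,0,0]}
  ]
}}

```text
t: 6.45
tool_pos: [0.5833, -0.226, 0.0406]
eef_rot: [[0.049, 0.001, -0.999], [0.999, -0.002, 0.049], [-0.002, -1.0, -0.001]]
force: [-0.2, 0.3, -1.8]
finger_gap: 0.345
```

```bash
python3 - <<'E'
from h import *
go(.5842,-.2272,.0175,87.2)
E
```

```text
t 6.45 pos [ 0.5833 -0.226   0.0406] jaw 87.2 gap 0.35 F [-0.2  0.3 -1.8]
  shift [-0.05  1.16 -0.05] turn [ 0.01  0.   -0.02] | shift in final axes [-0.06  1.16 -0.05]
```

Emit:
{"method": "move_arm", "body": {
  "series": [
    {"fingers": -0.7,"translation": [-0.05,0.6,-0.05],"turn": [0,0,0]},
    {"fingers": -0.7,"translation": [0,0.5,0],"turn": [0,0,0]},
    {"fingers": -0.7,"translation": [0,0.1,0],"turn": [0,0,0]},
    {"fingers": -0.1,"translation": [0,0,0],"turn": [0,0,0]},
    {"fingers": -0.1,"translation": [0,0,0],"turn": [0,0,0]}
  ]
}}

```text
t: 6.87
tool_pos: [0.5858, -0.2278, 0.0185]
eef_rot: [[0.049, 0.005, -0.999], [0.999, -0.003, 0.049], [-0.003, -1.0, -0.005]]
force: [-0.4, 0.9, 0.2]
finger_gap: 0.428
```

Emit:
{"method": "move_arm", "body": {
  "series": [
    {"fingers": -0.1,"translation": [0,0,0],"turn": [0,0,0]},
    {"fingers": -0.1,"translation": [0,-0.5,0],"turn": [0,0,0]},
    {"fingers": -0.1,"translation": [0,-1,0],"turn": [0,0,0]},
    {"fingers": 0.2,"translation": [0,-1,0],"turn": [0,0,0]},
    {"fingers": 0.2,"translation": [0,-1,0],"turn": [0,-0.5,0]}
  ]
}}

```text
t: 7.28
tool_pos: [0.5841, -0.2272, 0.0898]
eef_rot: [[-0.0, 0.0, -1.0], [1.0, -0.001, -0.0], [-0.001, -1.0, -0.0]]
force: [-0.3, -0.3, 0.8]
finger_gap: 0.55
```

Emit:
{"method": "move_arm", "body": {
  "series": [
    {"fingers": 0.2,"translation": [0,-0.9,0],"turn": [0,-0.5,0]},
    {"fingers": 0.2,"translation": [0,0,0],"turn": [0,-0.5,0]},
    {"fingers": 0.2,"translation": [0,0,0],"turn": [0,-0.3,0]},
    {"fingers": 0.2,"translation": [0,0,0],"turn": [0,0,0]},
    {"fingers": 0.2,"translation": [0,0,0],"turn": [0,0,0]}
  ]
}}

```text
t: 7.7
tool_pos: [0.5867, -0.2282, 0.1212]
eef_rot: [[-0.138, 0.012, -0.99], [0.99, -0.006, -0.138], [-0.008, -1.0, -0.011]]
force: [-0.1, 1.4, -0.4]
finger_gap: 0.597
```

```bash
python3 - <<'E'
from h import *
go(.699,.049,.11,98.3)
E
```

```text
t 7.70 pos [ 0.5867 -0.2282  0.1212] jaw 97.9 gap 0.60 F [-0.1  1.4 -0.4]
  shift [12.96  0.54 -7.47] turn [ 0.11 -0.07 -0.08] | shift in final axes [12.91  0.56 -7.56]
```

Emit:
{"method": "move_arm", "body": {
  "series": [
    {"fingers": 0.2,"translation": [1,0,-0.58],"turn": [0.1,0,0]},
    {"fingers": 0.2,"translation": [1,0,-0.58],"turn": [0,0,0]},
    {"fingers": 0.2,"translation": [1,0,-0.58],"turn": [0,0,0]},
    {"fingers": 0.2,"translation": [1,0,-0.58],"turn": [0,0,0]},
    {"fingers": 0.2,"translation": [1,0,-0.58],"turn": [0,0,0]}
  ]
}}

```text
t: 8.12
tool_pos: [0.6308, -0.1214, 0.1224]
eef_rot: [[-0.125, 0.002, -0.992], [0.992, -0.009, -0.125], [-0.009, -1.0, -0.001]]
force: [-0.2, 0.7, -0.4]
finger_gap: 0.598
```

Emit:
{"method": "move_arm", "body": {
  "series": [
    {"fingers": 0.2,"translation": [1,0,-0.58],"turn": [0,0,0]},
    {"fingers": 0.2,"translation": [1,0,-0.58],"turn": [0,0,0]},
    {"fingers": 0.2,"translation": [1,0,-0.58],"turn": [0,0,0]},
    {"fingers": 0.2,"translation": [1,0,-0.58],"turn": [0,0,0]},
    {"fingers": 0.2,"translation": [1,0,-0.58],"turn": [0,0,0]}
  ]
}}

```text
t: 8.53
tool_pos: [0.6773, -0.0093, 0.1221]
eef_rot: [[-0.118, 0.001, -0.993], [0.993, -0.009, -0.118], [-0.009, -1.0, -0.0]]
force: [0.4, 0.1, -0.1]
finger_gap: 0.6
```

Emit:
{"method": "move_arm", "body": {
  "series": [
    {"fingers": 0.2,"translation": [1,0,-0.58],"turn": [0,0,0]},
    {"fingers": 0.2,"translation": [1,0,-0.58],"turn": [0,0,0]},
    {"fingers": 0.2,"translation": [0,0.5,0],"turn": [0,0,0]},
    {"fingers": 0.2,"translation": [0,1,0],"turn": [0,0,0]},
    {"fingers": 0.2,"translation": [0,0.5,0],"turn": [0,0,0]}
  ]
}}

```text
t: 8.95
tool_pos: [0.6982, 0.0397, 0.0827]
eef_rot: [[-0.116, 0.004, -0.993], [0.993, -0.008, -0.116], [-0.008, -1.0, -0.003]]
force: [-0.8, 0.4, -0.4]
finger_gap: 0.6
```

```bash
python3 - <<'E'
from h import *
go(.699,.049,.01,98.3)
E
```

```text
t 8.95 pos [0.6982 0.0397 0.0827] jaw 96.7 gap 0.60 F [-0.8  0.4 -0.4]
  shift [ 0.49  3.63 -0.08] turn [ 0.03 -0.28 -0.08] | shift in final axes [ 0.45  3.63 -0.11]
```

Emit:
{"method": "move_arm", "body": {
  "series": [
    {"fingers": 0.2,"translation": [0.47,0.3,-0.1],"turn": [0,-0.28,-0.08]},
    {"fingers": 0.2,"translation": [0,1,0],"turn": [0,0,0]},
    {"fingers": 0.2,"translation": [0,1,0],"turn": [0,0,0]},
    {"fingers": 0.2,"translation": [0,0.9,0],"turn": [0,0,0]},
    {"fingers": 0.2,"translation": [0,0.3,0],"turn": [0,0,0]}
  ]
}}

```text
t: 9.37
tool_pos: [0.6984, 0.0494, 0.0093]
eef_rot: [[-0.147, 0.002, -0.989], [0.989, 0.002, -0.147], [0.002, -1.0, -0.002]]
force: [-0.5, -0.1, -1.0]
finger_gap: 0.6
```

Emit:
{"method": "move_arm", "body": {
  "series": [
    {"fingers": -0.7,"translation": [0,0,0],"turn": [0,0,0]},
    {"fingers": -0.7,"translation": [0,0,0],"turn": [0,0,0]},
    {"fingers": -0.7,"translation": [0,0,0],"turn": [0,0,0]},
    {"fingers": -0.7,"translation": [0,0,0],"turn": [0,0,0]},
    {"fingers": -0.7,"translation": [0,0,0],"turn": [0,0,0]}
  ]
}}

```text
t: 9.78
tool_pos: [0.6988, 0.0491, 0.0114]
eef_rot: [[-0.148, 0.002, -0.989], [0.989, 0.003, -0.148], [0.003, -1.0, -0.003]]
force: [0.4, 0.4, -1.5]
finger_gap: 0.342
```

Emit:
{"method": "move_arm", "body": {
  "series": [
    {"fingers": -0.7,"translation": [0,-0.4,0],"turn": [0,0,0]},
    {"fingers": -0.7,"translation": [0,-1,0],"turn": [0,0,0]},
    {"fingers": -0.7,"translation": [0,-1,0],"turn": [0,0,0]},
    {"fingers": -0.7,"translation": [0,-1,0],"turn": [0,0,0]},
    {"fingers": -0.7,"translation": [0,-1,0],"turn": [0,0.5,0]}
  ]
}}

```text
t: 10.2
tool_pos: [0.697, 0.0488, 0.1022]
eef_rot: [[-0.099, -0.002, -0.995], [0.995, 0.003, -0.099], [0.003, -1.0, 0.002]]
force: [-0.4, 0.4, -1.5]
finger_gap: 0.341
```

Emit:
{"method": "move_arm", "body": {
  "series": [
    {"fingers": -0.7,"translation": [0,-0.8,0],"turn": [0,0.6,0]},
    {"fingers": -0.7,"translation": [0,0,0],"turn": [0,0.6,0]},
    {"fingers": -0.7,"translation": [0,0,0],"turn": [0,0.2,0]},
    {"fingers": -0.7,"translation": [0,0,0],"turn": [0,0,0]},
    {"fingers": -0.7,"translation": [0,0,0],"turn": [0,0,0]}
  ]
}}

```text
t: 10.62
tool_pos: [0.6992, 0.0489, 0.1304]
eef_rot: [[0.047, 0.01, -0.999], [0.999, 0.003, 0.047], [0.004, -1.0, -0.009]]
force: [-0.3, -0.0, -0.7]
finger_gap: 0.342
```

```bash
python3 - <<'E'
from h import *
go(.5806,-.3012,.11,87.2)
E
```

```text
t 10.62 pos [0.6992 0.0489 0.1304] jaw 87.3 gap 0.34 F [-0.3 -0.  -0.7]
  shift [-17.77   0.9    5.1 ] turn [0.09 0.01 0.04] | shift in final axes [-17.77   1.02   5.07]
```

Emit:
{"method": "move_arm", "body": {
  "series": [
    {"fingers": -0.7,"translation": [-1,0,0.29],"turn": [0.1,0,0]},
    {"fingers": -0.7,"translation": [-1,0,0.29],"turn": [0,0,0]},
    {"fingers": -0.7,"translation": [-1,0,0.29],"turn": [0,0,0]},
    {"fingers": -0.7,"translation": [-1,0,0.29],"turn": [0,0,0]},
    {"fingers": -0.7,"translation": [-1,0,0.29],"turn": [0,0,0]}
  ]
}}

```text
t: 11.03
tool_pos: [0.6643, -0.0493, 0.1273]
eef_rot: [[0.033, -0.005, -0.999], [0.999, 0.005, 0.033], [0.005, -1.0, 0.005]]
force: [0.4, 0.3, 0.3]
finger_gap: 0.343
```

Emit:
{"method": "move_arm", "body": {
  "series": [
    {"fingers": -0.7,"translation": [-1,0,0.29],"turn": [0,0,0]},
    {"fingers": -0.7,"translation": [-1,0,0.29],"turn": [0,0,0]},
    {"fingers": -0.7,"translation": [-1,0,0.29],"turn": [0,0,0]},
    {"fingers": -0.7,"translation": [-1,0,0.29],"turn": [0,0,0]},
    {"fingers": -0.7,"translation": [-1,0,0.29],"turn": [0,0,0]}
  ]
}}

```text
t: 11.45
tool_pos: [0.6288, -0.1527, 0.1239]
eef_rot: [[0.024, -0.01, -1.0], [1.0, 0.006, 0.024], [0.006, -1.0, 0.01]]
force: [-0.3, -0.2, -1.2]
finger_gap: 0.342
```

Emit:
{"method": "move_arm", "body": {
  "series": [
    {"fingers": -0.7,"translation": [-1,0,0.29],"turn": [0,0,0]},
    {"fingers": -0.7,"translation": [-1,0,0.29],"turn": [0,0,0]},
    {"fingers": -0.7,"translation": [-1,0,0.29],"turn": [0,0,0]},
    {"fingers": -0.7,"translation": [-1,0,0.29],"turn": [0,0,0]},
    {"fingers": -0.7,"translation": [-1,0,0.29],"turn": [0,0,0]}
  ]
}}

```text
t: 11.87
tool_pos: [0.5943, -0.2565, 0.1207]
eef_rot: [[0.014, -0.014, -1.0], [1.0, 0.008, 0.014], [0.008, -1.0, 0.014]]
force: [-0.6, 0.6, -1.4]
finger_gap: 0.342
```

Emit:
{"method": "move_arm", "body": {
  "series": [
    {"fingers": -0.7,"translation": [-1,0,0.29],"turn": [0,0,0]},
    {"fingers": -0.7,"translation": [-0.4,0.5,0.1],"turn": [0,0,0]},
    {"fingers": -0.7,"translation": [0,1,0],"turn": [0,0,0]},
    {"fingers": -0.7,"translation": [0,0.8,0],"turn": [0,0,0]},
    {"fingers": -0.7,"translation": [0,0,0],"turn": [0,0,0]}
  ]
}}

```text
t: 12.28
tool_pos: [0.5825, -0.2887, 0.07]
eef_rot: [[0.011, -0.016, -1.0], [1.0, 0.009, 0.011], [0.008, -1.0, 0.016]]
force: [0.1, 1.0, -0.7]
finger_gap: 0.34
```

```bash
python3 - <<'E'
from h import *
go(.5806,-.3012,.0175,87.2)
E
```

```text
t 12.28 pos [ 0.5825 -0.2887  0.07  ] jaw 89.4 gap 0.34 F [ 0.1  1.  -0.7]
  shift [-0.65  2.62  0.05] turn [-0.17  0.38  0.08] | shift in final axes [-0.63  2.63  0.07]
```

Emit:
{"method": "move_arm", "body": {
  "series": [
    {"fingers": -0.7,"translation": [-0.65,0,0.05],"turn": [-0.17,0.38,0.08]},
    {"fingers": -0.7,"translation": [0,0.3,0],"turn": [0,0,0]},
    {"fingers": -0.7,"translation": [0,1,0],"turn": [0,0,0]},
    {"fingers": -0.7,"translation": [0,0.7,0],"turn": [0,0,0]},
    {"fingers": -0.7,"translation": [0,0,0],"turn": [0,0,0]}
  ]
}}

```text
t: 12.7
tool_pos: [0.582, -0.3023, 0.0288]
eef_rot: [[0.051, 0.003, -0.999], [0.999, -0.001, 0.051], [-0.001, -1.0, -0.003]]
force: [-0.4, 0.1, -0.4]
finger_gap: 0.34
```

```bash
python3 - <<'E'
from h import *
go(.5806,-.3012,.0175,87.2)
E
```

```text
t 12.70 pos [ 0.582  -0.3023  0.0288] jaw 87.1 gap 0.34 F [-0.4  0.1 -0.4]
  shift [0.05 0.56 0.07] turn [ 0.03 -0.02 -0.01] | shift in final axes [0.05 0.57 0.07]
```

Emit:
{"method": "move_arm", "body": {
  "series": [
    {"fingers": -0.7,"translation": [0.05,0.5,0.07],"turn": [0,0,0]},
    {"fingers": -0.7,"translation": [0,0.1,0],"turn": [0,0,0]},
    {"fingers": -0.1,"translation": [0,0,0],"turn": [0,0,0]},
    {"fingers": -0.1,"translation": [0,0,0],"turn": [0,0,0]},
    {"fingers": -0.1,"translation": [0,0,0],"turn": [0,0,0]}
  ]
}}

```text
t: 13.12
tool_pos: [0.5815, -0.301, 0.0177]
eef_rot: [[0.05, 0.004, -0.999], [0.999, -0.002, 0.05], [-0.001, -1.0, -0.004]]
force: [-0.0, -0.2, -0.3]
finger_gap: 0.445
```

Emit:
{"method": "move_arm", "body": {
  "series": [
    {"fingers": -0.1,"translation": [0,-0.4,0],"turn": [0,0,0]},
    {"fingers": -0.1,"translation": [0,-1,0],"turn": [0,0,0]},
    {"fingers": 0.2,"translation": [0,-1,0],"turn": [0,0,0]},
    {"fingers": 0.2,"translation": [0,-1,0],"turn": [0,0.5,0]},
    {"fingers": 0.2,"translation": [0,-1,0],"turn": [0,0.5,0]}
  ]
}}

```text
t: 13.53
tool_pos: [0.5801, -0.3002, 0.1088]
eef_rot: [[0.15, 0.001, -0.989], [0.989, 0.0, 0.15], [0.0, -1.0, -0.001]]
force: [0.3, 0.8, -0.5]
finger_gap: 0.585
```

Emit:
{"method": "move_arm", "body": {
  "series": [
    {"fingers": 0.2,"translation": [0,-0.3,0],"turn": [0,0.3,0]},
    {"fingers": 0.2,"translation": [0,0,0],"turn": [0,0,0]}
  ]
}}

```text
t: 13.7
tool_pos: [0.5818, -0.3011, 0.1228]
eef_rot: [[0.184, 0.008, -0.983], [0.983, -0.004, 0.184], [-0.002, -1.0, -0.009]]
force: [0.1, 0.5, 0.4]
finger_gap: 0.598
```

```bash
python3 - <<'E'
from h import *
go(.697,.137,.11,79.5)
E
```

```text
t 13.70 pos [ 0.5818 -0.3011  0.1228] jaw 79.4 gap 0.60 F [0.1 0.5 0.4]
  shift [22.59  0.61 -1.63] turn [ 0.09 -0.02 -0.02] | shift in final axes [22.59  0.64 -1.67]
```

Emit:
{"method": "move_arm", "body": {
  "series": [
    {"fingers": 0.2,"translation": [1,0,-0.08],"turn": [0.08,0,0]},
    {"fingers": 0.2,"translation": [1,0,-0.08],"turn": [0,0,0]},
    {"fingers": 0.2,"translation": [1,0,-0.08],"turn": [0,0,0]},
    {"fingers": 0.2,"translation": [1,0,-0.08],"turn": [0,0,0]},
    {"fingers": 0.2,"translation": [1,0,-0.08],"turn": [0,0,0]}
  ]
}}

```text
t: 14.12
tool_pos: [0.6083, -0.2046, 0.1258]
eef_rot: [[0.183, 0.004, -0.983], [0.983, -0.005, 0.183], [-0.004, -1.0, -0.005]]
force: [-0.4, 0.0, 0.5]
finger_gap: 0.599
```

Emit:
{"method": "move_arm", "body": {
  "series": [
    {"fingers": 0.2,"translation": [1,0,-0.08],"turn": [0,0,0]},
    {"fingers": 0.2,"translation": [1,0,-0.08],"turn": [0,0,0]},
    {"fingers": 0.2,"translation": [1,0,-0.08],"turn": [0,0,0]},
    {"fingers": 0.2,"translation": [1,0,-0.08],"turn": [0,0,0]},
    {"fingers": 0.2,"translation": [1,0,-0.08],"turn": [0,0,0]}
  ]
}}

```text
t: 14.53
tool_pos: [0.6348, -0.1026, 0.126]
eef_rot: [[0.177, 0.005, -0.984], [0.984, -0.005, 0.177], [-0.004, -1.0, -0.005]]
force: [-0.5, 0.0, 0.1]
finger_gap: 0.599
```

Emit:
{"method": "move_arm", "body": {
  "series": [
    {"fingers": 0.2,"translation": [1,0,-0.08],"turn": [0,0,0]},
    {"fingers": 0.2,"translation": [1,0,-0.08],"turn": [0,0,0]},
    {"fingers": 0.2,"translation": [1,0,-0.08],"turn": [0,0,0]},
    {"fingers": 0.2,"translation": [1,0,-0.08],"turn": [0,0,0]},
    {"fingers": 0.2,"translation": [1,0,-0.08],"turn": [0,0,0]}
  ]
}}

```text
t: 14.95
tool_pos: [0.6605, -0.0003, 0.1261]
eef_rot: [[0.17, 0.005, -0.985], [0.985, -0.005, 0.17], [-0.004, -1.0, -0.006]]
force: [-0.6, -0.8, -1.1]
finger_gap: 0.599
```

Emit:
{"method": "move_arm", "body": {
  "series": [
    {"fingers": 0.2,"translation": [1,0,-0.08],"turn": [0,0,0]},
    {"fingers": 0.2,"translation": [1,0,-0.08],"turn": [0,0,0]},
    {"fingers": 0.2,"translation": [1,0,-0.08],"turn": [0,0,0]},
    {"fingers": 0.2,"translation": [1,0,-0.08],"turn": [0,0,0]},
    {"fingers": 0.2,"translation": [1,0,-0.08],"turn": [0,0,0]}
  ]
}}

```text
t: 15.37
tool_pos: [0.6856, 0.1023, 0.126]
eef_rot: [[0.163, 0.005, -0.987], [0.987, -0.005, 0.163], [-0.005, -1.0, -0.006]]
force: [-0.8, -0.4, 0.2]
finger_gap: 0.6
```

Emit:
{"method": "move_arm", "body": {
  "series": [
    {"fingers": 0.2,"translation": [1,0.3,-0.08],"turn": [0,0,0]},
    {"fingers": 0.2,"translation": [0,1,0],"turn": [0,0,0]},
    {"fingers": 0.2,"translation": [0,0.8,0],"turn": [0,0,0]},
    {"fingers": 0.2,"translation": [0,0,0],"turn": [0,0,0]}
  ]
}}

```text
t: 15.7
tool_pos: [0.6915, 0.127, 0.0832]
eef_rot: [[0.155, 0.007, -0.988], [0.988, -0.004, 0.155], [-0.003, -1.0, -0.008]]
force: [-0.5, -0.5, -0.4]
finger_gap: 0.602
```

```bash
python3 - <<'E'
from h import *
go(.697,.137,.01,79.5)
E
```

```text
t 15.70 pos [0.6915 0.127  0.0832] jaw 81.1 gap 0.60 F [-0.5 -0.5 -0.4]
  shift [ 0.55  3.66 -0.16] turn [ 0.08  0.28 -0.03] | shift in final axes [ 0.54  3.66 -0.18]
```

Emit:
{"method": "move_arm", "body": {
  "series": [
    {"fingers": 0.2,"translation": [0.55,0.3,-0.17],"turn": [0.08,0.28,0]},
    {"fingers": 0.2,"translation": [0,1,0],"turn": [0,0,0]},
    {"fingers": 0.2,"translation": [0,1,0],"turn": [0,0,0]},
    {"fingers": 0.2,"translation": [0,0.9,0],"turn": [0,0,0]},
    {"fingers": 0.2,"translation": [0,0.3,0],"turn": [0,0,0]}
  ]
}}

```text
t: 16.12
tool_pos: [0.6975, 0.135, 0.0139]
eef_rot: [[0.183, 0.001, -0.983], [0.983, -0.003, 0.183], [-0.003, -1.0, -0.002]]
force: [-0.6, -0.8, 0.2]
finger_gap: 0.598
```

Emit:
{"method": "move_arm", "body": {
  "series": [
    {"fingers": -0.7,"translation": [0,0,0],"turn": [0,0,0]},
    {"fingers": -0.7,"translation": [0,0,0],"turn": [0,0,0]},
    {"fingers": -0.7,"translation": [0,0,0],"turn": [0,0,0]},
    {"fingers": -0.7,"translation": [0,0,0],"turn": [0,0,0]},
    {"fingers": -0.7,"translation": [0,0,0],"turn": [0,0,0]}
  ]
}}

```text
t: 16.53
tool_pos: [0.6982, 0.1336, 0.0169]
eef_rot: [[0.184, 0.002, -0.983], [0.983, -0.003, 0.184], [-0.002, -1.0, -0.003]]
force: [0.4, 0.1, -1.5]
finger_gap: 0.344
```

Emit:
{"method": "move_arm", "body": {
  "series": [
    {"fingers": -0.7,"translation": [0,-0.4,0],"turn": [0,0,0]},
    {"fingers": -0.7,"translation": [0,-1,0],"turn": [0,0,0]},
    {"fingers": -0.7,"translation": [0,-1,0],"turn": [0,0,0]},
    {"fingers": -0.7,"translation": [0,-1,0],"turn": [0,0,0]},
    {"fingers": -0.7,"translation": [0,-1,0],"turn": [0,-0.5,0]}
  ]
}}

```text
t: 16.95
tool_pos: [0.6964, 0.1335, 0.1077]
eef_rot: [[0.135, -0.002, -0.991], [0.991, -0.004, 0.135], [-0.004, -1.0, 0.001]]
force: [0.9, 0.1, -0.9]
finger_gap: 0.342
```

Emit:
{"method": "move_arm", "body": {
  "series": [
    {"fingers": -0.7,"translation": [0,-0.8,0],"turn": [0,-0.5,0]},
    {"fingers": -0.7,"translation": [0,0,0],"turn": [0,-0.4,0]},
    {"fingers": -0.7,"translation": [0,0,0],"turn": [0,0,0]},
    {"fingers": -0.7,"translation": [0,0,0],"turn": [0,0,0]}
  ]
}}

```text
t: 17.28
tool_pos: [0.6985, 0.1341, 0.1355]
eef_rot: [[0.039, 0.009, -0.999], [0.999, -0.002, 0.039], [-0.002, -1.0, -0.009]]
force: [0.7, -1.0, -0.8]
finger_gap: 0.344
```

```bash
python3 - <<'E'
from h import *
go(.4758,-.2961,.11,87.2)
E
```

```text
t 17.28 pos [0.6985 0.1341 0.1355] jaw 87.7 gap 0.34 F [ 0.7 -1.  -0.8]
  shift [-21.93   1.22  10.29] turn [ 0.09  0.09 -0.02] | shift in final axes [-22.03   1.28  10.07]
```

Emit:
{"method": "move_arm", "body": {
  "series": [
    {"fingers": -0.7,"translation": [-1,0,0.47],"turn": [0.08,0.08,0]},
    {"fingers": -0.7,"translation": [-1,0,0.47],"turn": [0,0,0]},
    {"fingers": -0.7,"translation": [-1,0,0.47],"turn": [0,0,0]},
    {"fingers": -0.7,"translation": [-1,0,0.47],"turn": [0,0,0]},
    {"fingers": -0.7,"translation": [-1,0,0.47],"turn": [0,0,0]}
  ]
}}

```text
t: 17.7
tool_pos: [0.645, 0.0367, 0.1343]
eef_rot: [[0.051, -0.001, -0.999], [0.999, -0.001, 0.051], [-0.001, -1.0, 0.001]]
force: [0.0, -0.1, -0.3]
finger_gap: 0.34
```

Emit:
{"method": "move_arm", "body": {
  "series": [
    {"fingers": -0.7,"translation": [-1,0,0.47],"turn": [0,0,0]},
    {"fingers": -0.7,"translation": [-1,0,0.47],"turn": [0,0,0]},
    {"fingers": -0.7,"translation": [-1,0,0.47],"turn": [0,0,0]},
    {"fingers": -0.7,"translation": [-1,0,0.47],"turn": [0,0,0]},
    {"fingers": -0.7,"translation": [-1,0,0.47],"turn": [0,0,0]}
  ]
}}

```text
t: 18.12
tool_pos: [0.5883, -0.0647, 0.1328]
eef_rot: [[0.059, -0.004, -0.998], [0.998, -0.001, 0.059], [-0.001, -1.0, 0.004]]
force: [1.1, -0.4, -0.0]
finger_gap: 0.343
```

Emit:
{"method": "move_arm", "body": {
  "series": [
    {"fingers": -0.7,"translation": [-1,0,0.47],"turn": [0,0,0]},
    {"fingers": -0.7,"translation": [-1,0,0.47],"turn": [0,0,0]},
    {"fingers": -0.7,"translation": [-1,0,0.47],"turn": [0,0,0]},
    {"fingers": -0.7,"translation": [-1,0,0.47],"turn": [0,0,0]},
    {"fingers": -0.7,"translation": [-1,0,0.47],"turn": [0,0,0]}
  ]
}}

```text
t: 18.53
tool_pos: [0.5308, -0.1657, 0.1319]
eef_rot: [[0.066, -0.007, -0.998], [0.998, -0.0, 0.066], [-0.001, -1.0, 0.007]]
force: [-0.7, -0.2, -0.7]
finger_gap: 0.343
```

Emit:
{"method": "move_arm", "body": {
  "series": [
    {"fingers": -0.7,"translation": [-1,0,0.47],"turn": [0,0,0]},
    {"fingers": -0.7,"translation": [-1,0,0.47],"turn": [0,0,0]},
    {"fingers": -0.7,"translation": [-1,0,0.47],"turn": [0,0,0]},
    {"fingers": -0.7,"translation": [-1,0,0.47],"turn": [0,0,0]},
    {"fingers": -0.7,"translation": [-1,0,0.47],"turn": [0,0,0]}
  ]
}}

```text
t: 18.95
tool_pos: [0.4726, -0.2661, 0.1313]
eef_rot: [[0.074, -0.009, -0.997], [0.997, 0.001, 0.074], [0.0, -1.0, 0.009]]
force: [1.1, -0.1, 0.1]
finger_gap: 0.344
```

Emit:
{"method": "move_arm", "body": {
  "series": [
    {"fingers": -0.7,"translation": [-0.9,0.3,0.4],"turn": [0,0,0]},
    {"fingers": -0.7,"translation": [0,1,0],"turn": [0,0,0]},
    {"fingers": -0.7,"translation": [0,1,0],"turn": [0,0,0]},
    {"fingers": -0.7,"translation": [0,0,0],"turn": [0,0,0]}
  ]
}}

```text
t: 19.28
tool_pos: [0.4596, -0.288, 0.0845]
eef_rot: [[0.085, -0.008, -0.996], [0.996, -0.0, 0.085], [-0.001, -1.0, 0.008]]
force: [-1.0, 0.3, -1.2]
finger_gap: 0.339
```

```bash
python3 - <<'E'
from h import *
go(.4758,-.2961,.0235,87.2)
E
```

```text
t 19.28 pos [ 0.4596 -0.288   0.0845] jaw 85.1 gap 0.34 F [-1.   0.3 -1.2]
  shift [-0.33  3.04 -0.87] turn [-0.08 -0.36 -0.01] | shift in final axes [-0.36  3.05 -0.83]
```

Emit:
{"method": "move_arm", "body": {
  "series": [
    {"fingers": -0.7,"translation": [-0.35,0,-0.85],"turn": [-0.08,-0.36,0]},
    {"fingers": -0.7,"translation": [0,0.5,0],"turn": [0,0,0]},
    {"fingers": -0.7,"translation": [0,1,0],"turn": [0,0,0]},
    {"fingers": -0.7,"translation": [0,0.9,0],"turn": [0,0,0]},
    {"fingers": -0.7,"translation": [0,0,0],"turn": [0,0,0]}
  ]
}}

```text
t: 19.7
tool_pos: [0.4763, -0.296, 0.0366]
eef_rot: [[0.054, -0.0, -0.999], [0.999, -0.001, 0.054], [-0.001, -1.0, 0.0]]
force: [-0.1, -0.5, -1.2]
finger_gap: 0.342
```

```bash
python3 - <<'E'
from h import *
go(.4758,-.2961,.0235,87.2)
E
```

```text
t 19.70 pos [ 0.4763 -0.296   0.0366] jaw 86.9 gap 0.34 F [-0.1 -0.5 -1.2]
  shift [-0.    0.66  0.02] turn [-0.   -0.05 -0.01] | shift in final axes [-0.    0.66  0.02]
```

Emit:
{"method": "move_arm", "body": {
  "series": [
    {"fingers": -0.7,"translation": [0,0.5,0.02],"turn": [0,0,0]},
    {"fingers": -0.7,"translation": [0,0.2,0],"turn": [0,0,0]},
    {"fingers": -0.1,"translation": [0,0,0],"turn": [0,0,0]},
    {"fingers": -0.1,"translation": [0,0,0],"turn": [0,0,0]},
    {"fingers": -0.1,"translation": [0,0,0],"turn": [0,0,0]}
  ]
}}

```text
t: 20.12
tool_pos: [0.4764, -0.2957, 0.0245]
eef_rot: [[0.055, 0.001, -0.998], [0.998, -0.002, 0.055], [-0.002, -1.0, -0.001]]
force: [-0.5, -0.4, -0.1]
finger_gap: 0.444
```

Emit:
{"method": "move_arm", "body": {
  "series": [
    {"fingers": -0.1,"translation": [0,-0.4,0],"turn": [0,0,0]},
    {"fingers": -0.1,"translation": [0,-1,0],"turn": [0,0,0]},
    {"fingers": 0.2,"translation": [0,-1,0],"turn": [0,0,0]},
    {"fingers": 0.2,"translation": [0,-1,0],"turn": [0,-0.5,0]},
    {"fingers": 0.2,"translation": [0,-1,0],"turn": [0,-0.5,0]}
  ]
}}

```text
t: 20.53
tool_pos: [0.4752, -0.2948, 0.1165]
eef_rot: [[-0.045, -0.002, -0.999], [0.999, 0.0, -0.045], [0.0, -1.0, 0.002]]
force: [0.3, -0.6, 0.2]
finger_gap: 0.582
```

Emit:
{"method": "move_arm", "body": {
  "series": [
    {"fingers": 0.2,"translation": [0,-0.2,0],"turn": [0,-0.5,0]},
    {"fingers": 0.2,"translation": [0,0,0],"turn": [0,-0.3,0]},
    {"fingers": 0.2,"translation": [0,0,0],"turn": [0,0,0]}
  ]
}}

```text
t: 20.78
tool_pos: [0.4772, -0.2962, 0.1305]
eef_rot: [[-0.132, 0.007, -0.991], [0.991, -0.006, -0.132], [-0.007, -1.0, -0.006]]
force: [0.0, 0.0, -0.2]
finger_gap: 0.598
```

```bash
python3 - <<'E'
from h import *
go(.58,.048,.11,97.2)
E
```

```text
t 20.78 pos [ 0.4772 -0.2962  0.1305] jaw 97.6 gap 0.60 F [ 0.   0.  -0.2]
  shift [16.39  0.96 -7.36] turn [ 0.06  0.06 -0.07] | shift in final axes [16.43  1.03 -7.26]
```

Emit:
{"method": "move_arm", "body": {
  "series": [
    {"fingers": 0.2,"translation": [1,0,-0.46],"turn": [0.06,0.06,0]},
    {"fingers": 0.2,"translation": [1,0,-0.46],"turn": [0,0,0]},
    {"fingers": 0.2,"translation": [1,0,-0.46],"turn": [0,0,0]},
    {"fingers": 0.2,"translation": [1,0,-0.46],"turn": [0,0,0]},
    {"fingers": 0.2,"translation": [1,0,-0.46],"turn": [0,0,0]}
  ]
}}

```text
t: 21.2
tool_pos: [0.5108, -0.1912, 0.134]
eef_rot: [[-0.114, 0.004, -0.994], [0.993, -0.01, -0.114], [-0.01, -1.0, -0.003]]
force: [0.2, -0.6, -0.3]
finger_gap: 0.597
```

Emit:
{"method": "move_arm", "body": {
  "series": [
    {"fingers": 0.2,"translation": [1,0,-0.46],"turn": [0,0,0]},
    {"fingers": 0.2,"translation": [1,0,-0.46],"turn": [0,0,0]},
    {"fingers": 0.2,"translation": [1,0,-0.46],"turn": [0,0,0]},
    {"fingers": 0.2,"translation": [1,0,-0.46],"turn": [0,0,0]},
    {"fingers": 0.2,"translation": [1,0,-0.46],"turn": [0,0,0]}
  ]
}}

```text
t: 21.62
tool_pos: [0.5464, -0.0813, 0.1362]
eef_rot: [[-0.106, 0.006, -0.994], [0.994, -0.01, -0.106], [-0.011, -1.0, -0.005]]
force: [0.3, -0.9, -0.9]
finger_gap: 0.6
```

Emit:
{"method": "move_arm", "body": {
  "series": [
    {"fingers": 0.2,"translation": [1,0,-0.46],"turn": [0,0,0]},
    {"fingers": 0.2,"translation": [1,0,-0.46],"turn": [0,0,0]},
    {"fingers": 0.2,"translation": [1,0,-0.46],"turn": [0,0,0]},
    {"fingers": 0.2,"translation": [1,0,-0.46],"turn": [0,0,0]},
    {"fingers": 0.2,"translation": [1,0,-0.46],"turn": [0,0,0]}
  ]
}}

```text
t: 22.03
tool_pos: [0.583, 0.0286, 0.1384]
eef_rot: [[-0.099, 0.009, -0.995], [0.995, -0.011, -0.099], [-0.011, -1.0, -0.008]]
force: [0.8, -1.1, 0.7]
finger_gap: 0.601
```

Emit:
{"method": "move_arm", "body": {
  "series": [
    {"fingers": 0.2,"translation": [0.5,0.5,-0.2],"turn": [0,0,0]},
    {"fingers": 0.2,"translation": [0,1,0],"turn": [0,0,0]},
    {"fingers": 0.2,"translation": [0,1,0],"turn": [0,0,0]},
    {"fingers": 0.2,"translation": [0,0,0],"turn": [0,0,0]}
  ]
}}

```text
t: 22.37
tool_pos: [0.5877, 0.0428, 0.0873]
eef_rot: [[-0.1, 0.011, -0.995], [0.995, -0.01, -0.1], [-0.011, -1.0, -0.01]]
force: [-0.8, -0.3, -0.9]
finger_gap: 0.6
```

```bash
python3 - <<'E'
from h import *
go(.58,.048,.01,97.2)
E
```

```text
t 22.37 pos [0.5877 0.0428 0.0873] jaw 95.7 gap 0.60 F [-0.8 -0.3 -0.9]
  shift [0.34 3.86 0.4 ] turn [ 0.1  -0.26 -0.11] | shift in final axes [0.3  3.86 0.35]
```

Emit:
{"method": "move_arm", "body": {
  "series": [
    {"fingers": 0.2,"translation": [0.3,0.4,0.4],"turn": [0.1,-0.26,-0.11]},
    {"fingers": 0.2,"translation": [0,1,0],"turn": [0,0,0]},
    {"fingers": 0.2,"translation": [0,1,0],"turn": [0,0,0]},
    {"fingers": 0.2,"translation": [0,1,0],"turn": [0,0,0]},
    {"fingers": 0.2,"translation": [0,0.3,0],"turn": [0,0,0]}
  ]
}}

```text
t: 22.78
tool_pos: [0.5778, 0.0476, 0.0135]
eef_rot: [[-0.129, 0.001, -0.992], [0.992, 0.002, -0.129], [0.002, -1.0, -0.001]]
force: [-1.5, 0.7, -0.1]
finger_gap: 0.604
```

Emit:
{"method": "move_arm", "body": {
  "series": [
    {"fingers": -0.7,"translation": [0,0,0],"turn": [0,0,0]},
    {"fingers": -0.7,"translation": [0,0,0],"turn": [0,0,0]},
    {"fingers": -0.7,"translation": [0,0,0],"turn": [0,0,0]},
    {"fingers": -0.7,"translation": [0,0,0],"turn": [0,0,0]},
    {"fingers": -0.7,"translation": [0,0,0],"turn": [0,0,0]}
  ]
}}

```text
t: 23.2
tool_pos: [0.5778, 0.0472, 0.0166]
eef_rot: [[-0.129, 0.002, -0.992], [0.992, 0.003, -0.129], [0.003, -1.0, -0.002]]
force: [-0.8, 0.0, -1.5]
finger_gap: 0.342
```

Emit:
{"method": "move_arm", "body": {
  "series": [
    {"fingers": -0.7,"translation": [0,-0.4,0],"turn": [0,0,0]},
    {"fingers": -0.7,"translation": [0,-1,0],"turn": [0,0,0]},
    {"fingers": -0.7,"translation": [0,-1,0],"turn": [0,0,0]},
    {"fingers": -0.7,"translation": [0,-1,0],"turn": [0,0.5,0]},
    {"fingers": -0.7,"translation": [0,-1,0],"turn": [0,0.5,0]}
  ]
}}

```text
t: 23.62
tool_pos: [0.5761, 0.0469, 0.108]
eef_rot: [[-0.029, -0.002, -1.0], [1.0, 0.003, -0.029], [0.003, -1.0, 0.002]]
force: [0.7, 0.0, 0.5]
finger_gap: 0.343
```

Emit:
{"method": "move_arm", "body": {
  "series": [
    {"fingers": -0.7,"translation": [0,-0.8,0],"turn": [0,0.5,0]},
    {"fingers": -0.7,"translation": [0,0,0],"turn": [0,0.2,0]},
    {"fingers": -0.7,"translation": [0,0,0],"turn": [0,0,0]},
    {"fingers": -0.7,"translation": [0,0,0],"turn": [0,0,0]}
  ]
}}

```text
t: 23.95
tool_pos: [0.578, 0.047, 0.1326]
eef_rot: [[0.046, 0.007, -0.999], [0.999, 0.003, 0.046], [0.004, -1.0, -0.007]]
force: [0.4, 0.7, 0.0]
finger_gap: 0.341
```

```bash
python3 - <<'E'
from h import *
go(.4794,-.2221,.11,87.2)
E
```

```text
t 23.95 pos [0.578  0.047  0.1326] jaw 87.4 gap 0.34 F [0.4 0.7 0. ]
  shift [-13.67   1.05   4.32] turn [0.07 0.03 0.04] | shift in final axes [-13.68   1.13   4.27]
```

Emit:
{"method": "move_arm", "body": {
  "series": [
    {"fingers": -0.7,"translation": [-1,0,0.32],"turn": [0.06,0.03,0]},
    {"fingers": -0.7,"translation": [-1,0,0.32],"turn": [0,0,0]},
    {"fingers": -0.7,"translation": [-1,0,0.32],"turn": [0,0,0]},
    {"fingers": -0.7,"translation": [-1,0,0.32],"turn": [0,0,0]},
    {"fingers": -0.7,"translation": [-1,0,0.32],"turn": [0,0,0]}
  ]
}}

```text
t: 24.37
tool_pos: [0.5391, -0.0515, 0.1267]
eef_rot: [[0.036, -0.005, -0.999], [0.999, 0.005, 0.036], [0.005, -1.0, 0.006]]
force: [0.0, 0.3, -0.6]
finger_gap: 0.342
```

Emit:
{"method": "move_arm", "body": {
  "series": [
    {"fingers": -0.7,"translation": [-1,0,0.32],"turn": [0,0,0]},
    {"fingers": -0.7,"translation": [-1,0,0.32],"turn": [0,0,0]},
    {"fingers": -0.7,"translation": [-1,0,0.32],"turn": [0,0,0]},
    {"fingers": -0.7,"translation": [-1,0,0.32],"turn": [0,0,0]},
    {"fingers": -0.7,"translation": [-1,0,0.32],"turn": [0,0,0]}
  ]
}}

```text
t: 24.78
tool_pos: [0.4992, -0.1542, 0.1202]
eef_rot: [[0.028, -0.013, -1.0], [1.0, 0.007, 0.028], [0.007, -1.0, 0.013]]
force: [-0.3, -0.7, -0.6]
finger_gap: 0.339
```

Emit:
{"method": "move_arm", "body": {
  "series": [
    {"fingers": -0.7,"translation": [-1,0,0.32],"turn": [0,0,0]},
    {"fingers": -0.7,"translation": [-1,0,0.32],"turn": [0,0,0]},
    {"fingers": -0.7,"translation": [-0.7,0,0.2],"turn": [0,0,0]},
    {"fingers": -0.7,"translation": [0,0.7,0],"turn": [0,0,0]},
    {"fingers": -0.7,"translation": [0,0.7,0],"turn": [0,0,0]}
  ]
}}

```text
t: 25.2
tool_pos: [0.4766, -0.2132, 0.0879]
eef_rot: [[0.025, -0.016, -1.0], [1.0, 0.008, 0.025], [0.008, -1.0, 0.017]]
force: [0.2, -0.1, -0.0]
finger_gap: 0.341
```

Emit:
{"method": "move_arm", "body": {
  "series": [
    {"fingers": -0.7,"translation": [0,0.7,0],"turn": [0,0,0]},
    {"fingers": -0.7,"translation": [0,0,0],"turn": [0,0,0]}
  ]
}}

```text
t: 25.37
tool_pos: [0.4745, -0.2123, 0.0685]
eef_rot: [[0.023, -0.021, -0.999], [1.0, 0.011, 0.023], [0.01, -1.0, 0.022]]
force: [-0.8, 0.8, -0.5]
finger_gap: 0.342
```

```bash
python3 - <<'E'
from h import *
go(.478,-.2221,.0235,87.2)
E
```

```text
t 25.37 pos [ 0.4745 -0.2123  0.0685] jaw 88.7 gap 0.34 F [-0.8  0.8 -0.5]
  shift [-0.51  2.24 -0.24] turn [-0.22  0.25  0.1 ] | shift in final axes [-0.48  2.25 -0.2 ]
```

Emit:
{"method": "move_arm", "body": {
  "series": [
    {"fingers": -0.7,"translation": [-0.5,0,-0.22],"turn": [-0.22,0.25,0.1]},
    {"fingers": -0.7,"translation": [0,0.4,0],"turn": [0,0,0]},
    {"fingers": -0.7,"translation": [0,0.8,0],"turn": [0,0,0]},
    {"fingers": -0.7,"translation": [0,0.5,0],"turn": [0,0,0]},
    {"fingers": -0.7,"translation": [0,0,0],"turn": [0,0,0]}
  ]
}}

```text
t: 25.78
tool_pos: [0.4778, -0.22, 0.0298]
eef_rot: [[0.043, -0.004, -0.999], [0.999, 0.002, 0.043], [0.002, -1.0, 0.004]]
force: [1.1, -0.4, -1.6]
finger_gap: 0.336
```

```bash
python3 - <<'E'
from h import *
go(.478,-.2221,.0235,87.2)
E
```

```text
t 25.78 pos [ 0.4778 -0.22    0.0298] jaw 87.5 gap 0.34 F [ 1.1 -0.4 -1.6]
  shift [-0.11  0.31 -0.02] turn [-0.04  0.06  0.02] | shift in final axes [-0.1   0.31 -0.01]
```

Emit:
{"method": "move_arm", "body": {
  "series": [
    {"fingers": -0.7,"translation": [-0.1,0.25,0],"turn": [0,0,0]},
    {"fingers": -0.7,"translation": [0,0.1,0],"turn": [0,0,0]},
    {"fingers": -0.1,"translation": [0,0,0],"turn": [0,0,0]},
    {"fingers": -0.1,"translation": [0,0,0],"turn": [0,0,0]},
    {"fingers": -0.1,"translation": [0,0,0],"turn": [0,0,0]}
  ]
}}

```text
t: 26.2
tool_pos: [0.4781, -0.2214, 0.023]
eef_rot: [[0.041, -0.004, -0.999], [0.999, 0.003, 0.041], [0.003, -1.0, 0.005]]
force: [-0.1, -0.6, 0.5]
finger_gap: 0.444
```

Emit:
{"method": "move_arm", "body": {
  "series": [
    {"fingers": -0.1,"translation": [0,-0.4,0],"turn": [0,0,0]},
    {"fingers": -0.1,"translation": [0,-1,0],"turn": [0,0,0]},
    {"fingers": -0.1,"translation": [0,-1,0],"turn": [0,0,0]},
    {"fingers": -0.1,"translation": [0,-1,0],"turn": [0,1,0]},
    {"fingers": -0.1,"translation": [0,-1,0],"turn": [0,1,0]}
  ]
}}

```text
t: 26.62
tool_pos: [0.4771, -0.2209, 0.1139]
eef_rot: [[0.241, -0.008, -0.971], [0.971, 0.005, 0.241], [0.003, -1.0, 0.009]]
force: [0.2, -1.1, 0.2]
finger_gap: 0.45
```

Emit:
{"method": "move_arm", "body": {
  "series": [
    {"fingers": -0.1,"translation": [0,-0.5,0],"turn": [0,1,0]},
    {"fingers": -0.1,"translation": [0,0,0],"turn": [0,1,0]},
    {"fingers": -0.1,"translation": [0,0,0],"turn": [0,1,0]},
    {"fingers": -0.1,"translation": [0,0,0],"turn": [0,1,0]},
    {"fingers": -0.1,"translation": [0,0,0],"turn": [0,1,0]}
  ]
}}

```text
t: 27.03
tool_pos: [0.4796, -0.2222, 0.1368]
eef_rot: [[0.695, 0.004, -0.719], [0.719, -0.001, 0.695], [0.002, -1.0, -0.004]]
force: [0.7, -0.8, -0.7]
finger_gap: 0.451
```

Emit:
{"method": "move_arm", "body": {
  "series": [
    {"fingers": -0.1,"translation": [0,0,0],"turn": [0,1,0]},
    {"fingers": -0.1,"translation": [0,0,0],"turn": [0,1,0]},
    {"fingers": -0.1,"translation": [0,0,0],"turn": [0,1,0]},
    {"fingers": -0.1,"translation": [0,0,0],"turn": [0,1,0]},
    {"fingers": -0.1,"translation": [0,0,0],"turn": [0,1,0]}
  ]
}}

```text
t: 27.45
tool_pos: [0.4803, -0.2226, 0.1431]
eef_rot: [[0.962, 0.009, -0.273], [0.273, -0.004, 0.962], [0.008, -1.0, -0.007]]
force: [-0.6, -0.0, 0.9]
finger_gap: 0.449
```

Emit:
{"method": "move_arm", "body": {
  "series": [
    {"fingers": -0.1,"translation": [0,0,0],"turn": [0,1,0]},
    {"fingers": -0.1,"translation": [0,0,0],"turn": [0,1,0]},
    {"fingers": -0.1,"translation": [0,0,0],"turn": [0,1,0]},
    {"fingers": -0.1,"translation": [0,0,0],"turn": [0,1,0]},
    {"fingers": -0.1,"translation": [0,0,0],"turn": [0,0,0]}
  ]
}}

```text
t: 27.87
tool_pos: [0.4807, -0.2229, 0.149]
eef_rot: [[0.989, 0.014, 0.149], [-0.149, -0.007, 0.989], [0.015, -1.0, -0.005]]
force: [0.6, -0.6, 0.2]
finger_gap: 0.449
```

```bash
python3 - <<'E'
from h import *
go(.475,.340,.10,-14.6)
E
```

```text
t 27.87 pos [ 0.4807 -0.2229  0.149 ] jaw -8.6 gap 0.45 F [ 0.6 -0.6  0.2]
  shift [-4.51  2.26 27.8 ] turn [0.04 1.05 0.15] | shift in final axes [-7.37  2.45 27.16]
```

Emit:
{"method": "move_arm", "body": {
  "series": [
    {"fingers": -0.1,"translation": [0,0,0],"turn": [0.04,1,0.15]},
    {"fingers": -0.1,"translation": [0,0,0],"turn": [0,0,0]},
    {"fingers": -0.1,"translation": [-0.27,0,1],"turn": [0,0,0]},
    {"fingers": -0.1,"translation": [-0.27,0,1],"turn": [0,0,0]},
    {"fingers": -0.1,"translation": [-0.27,0,1],"turn": [0,0,0]}
  ]
}}

```text
t: 28.28
tool_pos: [0.4795, -0.162, 0.1522]
eef_rot: [[0.973, 0.003, 0.231], [-0.231, -0.002, 0.973], [0.003, -1.0, -0.001]]
force: [-0.2, -0.1, 0.9]
finger_gap: 0.449
```

Emit:
{"method": "move_arm", "body": {
  "series": [
    {"fingers": -0.1,"translation": [-0.27,0,1],"turn": [0,0,0]},
    {"fingers": -0.1,"translation": [-0.27,0,1],"turn": [0,0,0]},
    {"fingers": -0.1,"translation": [-0.27,0,1],"turn": [0,0,0]},
    {"fingers": -0.1,"translation": [-0.27,0,1],"turn": [0,0,0]},
    {"fingers": -0.1,"translation": [-0.27,0,1],"turn": [0,0,0]}
  ]
}}

```text
t: 28.7
tool_pos: [0.4744, -0.0541, 0.1544]
eef_rot: [[0.98, 0.008, 0.201], [-0.201, -0.003, 0.98], [0.008, -1.0, -0.002]]
force: [-0.1, -0.1, 0.2]
finger_gap: 0.448
```

Emit:
{"method": "move_arm", "body": {
  "series": [
    {"fingers": -0.1,"translation": [-0.27,0,1],"turn": [0,0,0]},
    {"fingers": -0.1,"translation": [-0.27,0,1],"turn": [0,0,0]},
    {"fingers": -0.1,"translation": [-0.27,0,1],"turn": [0,0,0]},
    {"fingers": -0.1,"translation": [-0.27,0,1],"turn": [0,0,0]},
    {"fingers": -0.1,"translation": [-0.27,0,1],"turn": [0,0,0]}
  ]
}}

```text
t: 29.12
tool_pos: [0.4659, 0.0543, 0.1569]
eef_rot: [[0.986, 0.013, 0.169], [-0.169, -0.003, 0.986], [0.014, -1.0, -0.001]]
force: [0.8, -0.2, 0.6]
finger_gap: 0.449
```

Emit:
{"method": "move_arm", "body": {
  "series": [
    {"fingers": -0.1,"translation": [-0.27,0,1],"turn": [0,0,0]},
    {"fingers": -0.1,"translation": [-0.27,0,1],"turn": [0,0,0]},
    {"fingers": -0.1,"translation": [-0.27,0,1],"turn": [0,0,0]},
    {"fingers": -0.1,"translation": [-0.27,0,1],"turn": [0,0,0]},
    {"fingers": -0.1,"translation": [-0.27,0,1],"turn": [0,0,0]}
  ]
}}

```text
t: 29.53
tool_pos: [0.4538, 0.1626, 0.1594]
eef_rot: [[0.99, 0.019, 0.137], [-0.137, -0.002, 0.991], [0.019, -1.0, 0.0]]
force: [1.2, -0.7, -0.6]
finger_gap: 0.451
```

Emit:
{"method": "move_arm", "body": {
  "series": [
    {"fingers": -0.1,"translation": [-0.27,0,1],"turn": [0,0,0]},
    {"fingers": -0.1,"translation": [-0.27,0,1],"turn": [0,0,0]},
    {"fingers": -0.1,"translation": [-0.27,0,1],"turn": [0,0,0]},
    {"fingers": -0.1,"translation": [-0.27,0,1],"turn": [0,0,0]},
    {"fingers": -0.1,"translation": [-0.27,0,1],"turn": [0,0,0]}
  ]
}}

```text
t: 29.95
tool_pos: [0.4381, 0.2706, 0.1618]
eef_rot: [[0.994, 0.024, 0.104], [-0.104, 0.0, 0.995], [0.024, -1.0, 0.003]]
force: [0.2, -0.1, 0.6]
finger_gap: 0.451
```

```bash
python3 - <<'E'
from h import *
go(.475,.340,.01,-14.6)
d=env.snapshot('top')
for c,z in(('green',.036),('yellow',.03)):
    for b in blobs(d,c,z,roi=(240,130,500,300)): print(c,*b)
cv2.imwrite('pics/a2.png',d['image'][:,:,::-1])
E
```

```text
t 29.95 pos [0.4381 0.2706 0.1618] jaw -6.0 gap 0.45 F [ 0.2 -0.1  0.6]
  shift [1.29 7.63 3.62] turn [-0.04  1.51  0.24] | shift in final axes [0.91 7.59 3.82]
green [469. 249.] [ 0.475 -0.295] [ 0.475 -0.294] 67 33 -1.5
green [438. 248.] [ 0.479 -0.221] [ 0.48  -0.219] 69 30 -3.3
green [469. 204.] [ 0.582 -0.301] [ 0.581 -0.298] 99 31 -3.6
green [438. 204.] [ 0.586 -0.227] [ 0.585 -0.225] 99 31 -3.1
yellow [327. 259.] [0.459 0.038] [0.459 0.038] 69 32 -5.8
yellow [368. 257.] [ 0.463 -0.057] [ 0.462 -0.056] 98 31 -1.8
yellow [281. 211.] [0.575 0.144] [0.574 0.144] 69 32 10.4
yellow [417. 165.] [nan nan] [ 0.678 -0.182] 39 36 46.4
yellow [364. 157.] [ 0.702 -0.058] [ 0.701 -0.056] 100 32 7.5
```

View pics/a2.png

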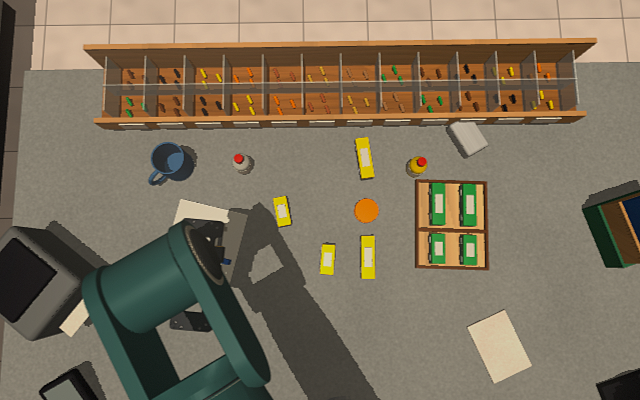

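Emit:
{"method": "move_arm", "body": {
  "series": [
    {"fingers": -0.1,"translation": [0,0.5,0],"turn": [0,0.75,0.24]},
    {"fingers": -0.1,"translation": [0,0.5,0],"turn": [0,0.75,0]},
    {"fingers": -0.1,"translation": [0.3,0,0.9],"turn": [0,0,0]},
    {"fingers": -0.1,"translation": [0.2,0,0.9],"turn": [0,0,0]},
    {"fingers": -0.1,"translation": [0.2,0,0.9],"turn": [0,0,0]}
  ]
}}

```text
t: 30.42
tool_pos: [0.4636, 0.3249, 0.1443]
eef_rot: [[0.974, 0.003, 0.225], [-0.225, 0.007, 0.974], [0.002, -1.0, 0.008]]
force: [-0.3, 0.6, 0.4]
finger_gap: 0.452
```

Emit:
{"method": "move_arm", "body": {
  "series": [
    {"fingers": -0.1,"translation": [0.2,0,0.9],"turn": [0,0,0]},
    {"fingers": -0.1,"translation": [0,1,0],"turn": [0,0,0]},
    {"fingers": -0.1,"translation": [0,1,0],"turn": [0,0,0]},
    {"fingers": -0.1,"translation": [0,0.7,0],"turn": [0,0,0]},
    {"fingers": -0.1,"translation": [0,0,0],"turn": [0,0,0]}
  ]
}}

```text
t: 30.83
tool_pos: [0.4741, 0.3463, 0.0913]
eef_rot: [[0.981, 0.008, 0.193], [-0.193, 0.011, 0.981], [0.005, -1.0, 0.012]]
force: [-0.1, -1.3, -1.7]
finger_gap: 0.453
```

```bash
python3 - <<'E'
from h import *
go(.475,.340,.01,-14.7)
E
```

```text
t 30.83 pos [0.4741 0.3463 0.0913] jaw -11.1 gap 0.45 F [-0.1 -1.3 -1.7]
  shift [ 0.08  4.06 -0.35] turn [-0.12  0.62  0.05] | shift in final axes [ 0.13  4.06 -0.29]
```

Emit:
{"method": "move_arm", "body": {
  "series": [
    {"fingers": -0.1,"translation": [0.1,0,-0.32],"turn": [-0.12,0.65,0.05]},
    {"fingers": -0.1,"translation": [0,0.5,0],"turn": [0,0,0]},
    {"fingers": -0.1,"translation": [0,1,0],"turn": [0,0,0]},
    {"fingers": -0.1,"translation": [0,0.7,0],"turn": [0,0,0]},
    {"fingers": -0.1,"translation": [0,0,0],"turn": [0,0,0]}
  ]
}}

```text
t: 31.25
tool_pos: [0.4759, 0.3403, 0.0485]
eef_rot: [[0.971, 0.004, 0.239], [-0.239, 0.003, 0.971], [0.003, -1.0, 0.004]]
force: [-0.2, 0.3, 0.3]
finger_gap: 0.447
```

```bash
python3 - <<'E'
from h import *
go(.475,.340,.011,-14.7)
E
```

```text
t 31.25 pos [0.4759 0.3403 0.0485] jaw -13.8 gap 0.45 F [-0.2  0.3  0.3]
  shift [-0.04  1.88 -0.03] turn [-0.04  0.16  0.03] | shift in final axes [-0.04  1.88 -0.03]
```

Emit:
{"method": "move_arm", "body": {
  "series": [
    {"fingers": -0.1,"translation": [-0.04,0.8,-0.03],"turn": [-0.04,0.16,0]},
    {"fingers": -0.1,"translation": [0,0.8,0],"turn": [0,0,0]},
    {"fingers": -0.1,"translation": [0,0.3,0],"turn": [0,0,0]},
    {"fingers": -1,"translation": [0,0,0],"turn": [0,0,0]},
    {"fingers": -1,"translation": [0,0,0],"turn": [0,0,0]}
  ],
  "squeeze": 50
}}

```text
t: 31.67
tool_pos: [0.4759, 0.3409, 0.012]
eef_rot: [[0.969, 0.005, 0.245], [-0.245, 0.001, 0.969], [0.005, -1.0, 0.002]]
force: [0.7, 0.1, 0.5]
finger_gap: 0.353
```

Emit:
{"method": "move_arm", "body": {
  "series": [
    {"fingers": -1,"translation": [0,0,0],"turn": [0,0,0]},
    {"fingers": -1,"translation": [0,0,0],"turn": [0,0,0]},
    {"fingers": -1,"translation": [0,0,0],"turn": [0,0,0]},
    {"fingers": -1,"translation": [0,0,0],"turn": [0,0,0]},
    {"fingers": -1,"translation": [0,0,0],"turn": [0,0,0]}
  ]
}}

```text
t: 32.08
tool_pos: [0.4771, 0.3418, 0.0157]
eef_rot: [[0.97, 0.009, 0.243], [-0.243, 0.003, 0.97], [0.008, -1.0, 0.005]]
force: [-0.6, 0.0, -2.5]
finger_gap: 0.129
```

```bash
python3 - <<'E'
from h import *
go(.5225,-.2613,.13,-2.8)
E
```

```text
t 32.08 pos [0.4771 0.3418 0.0157] jaw -14.1 gap 0.13 F [-0.6  0.  -2.5]
  shift [  9.59  -5.8  -28.66] turn [-0.05 -1.97  0.08] | shift in final axes [  3.74  -5.71 -30.01]
```

Emit:
{"method": "move_arm", "body": {
  "series": [
    {"fingers": -1,"translation": [0,-0.4,0],"turn": [0,0,0]},
    {"fingers": -1,"translation": [0,-0.8,0],"turn": [0,0,0]},
    {"fingers": -1,"translation": [0,-1,0],"turn": [0,0,0]},
    {"fingers": -1,"translation": [0,-1,0],"turn": [0,0,0]},
    {"fingers": -1,"translation": [0,-1,0],"turn": [0,-0.5,0]}
  ]
}}

```text
t: 32.5
tool_pos: [0.4741, 0.3399, 0.0997]
eef_rot: [[0.981, 0.002, 0.195], [-0.195, -0.001, 0.981], [0.002, -1.0, -0.001]]
force: [-0.5, -0.5, -2.2]
finger_gap: 0.126
```

Emit:
{"method": "move_arm", "body": {
  "series": [
    {"fingers": -1,"translation": [0,-1,0],"turn": [0,-0.5,0]},
    {"fingers": -1,"translation": [0,-0.4,0],"turn": [0,-0.5,0]},
    {"fingers": -1,"translation": [0,0,0],"turn": [0,-0.4,0]},
    {"fingers": -1,"translation": [0,0,0],"turn": [0,0,0]}
  ]
}}

```text
t: 32.83
tool_pos: [0.4752, 0.3407, 0.1374]
eef_rot: [[0.999, 0.008, 0.047], [-0.047, 0.003, 0.999], [0.008, -1.0, 0.003]]
force: [-0.3, 0.6, -2.4]
finger_gap: 0.124
```

```bash
python3 - <<'E'
from h import *
go(.5225,-.2613,.13,-2.8)
E
```

```text
t 32.83 pos [0.4752 0.3407 0.1374] jaw -2.7 gap 0.12 F [-0.3  0.6 -2.4]
  shift [  3.78   0.3  -29.95] turn [-0.03  0.02  0.08] | shift in final axes [  3.83   0.37 -29.95]
```

Emit:
{"method": "move_arm", "body": {
  "series": [
    {"fingers": -1,"translation": [0.13,0,-0.6],"turn": [0,0,0.08]},
    {"fingers": -1,"translation": [0.13,0,-1],"turn": [0,0,0]},
    {"fingers": -1,"translation": [0.13,0,-1],"turn": [0,0,0]},
    {"fingers": -1,"translation": [0.13,0,-1],"turn": [0,0,0]},
    {"fingers": -1,"translation": [0.13,0,-1],"turn": [0,0,0]}
  ]
}}

```text
t: 33.25
tool_pos: [0.4828, 0.2454, 0.1369]
eef_rot: [[0.999, -0.003, 0.05], [-0.05, 0.003, 0.999], [-0.003, -1.0, 0.003]]
force: [0.6, 0.1, -2.0]
finger_gap: 0.124
```

Emit:
{"method": "move_arm", "body": {
  "series": [
    {"fingers": -1,"translation": [0.13,0,-1],"turn": [0,0,0]},
    {"fingers": -1,"translation": [0.13,0,-1],"turn": [0,0,0]},
    {"fingers": -1,"translation": [0.13,0,-1],"turn": [0,0,0]},
    {"fingers": -1,"translation": [0.13,0,-1],"turn": [0,0,0]},
    {"fingers": -1,"translation": [0.13,0,-1],"turn": [0,0,0]}
  ]
}}

```text
t: 33.67
tool_pos: [0.4887, 0.1365, 0.1352]
eef_rot: [[0.998, -0.008, 0.058], [-0.058, 0.002, 0.998], [-0.008, -1.0, 0.001]]
force: [-0.1, 0.5, -1.5]
finger_gap: 0.126
```

Emit:
{"method": "move_arm", "body": {
  "series": [
    {"fingers": -1,"translation": [0.13,0,-1],"turn": [0,0,0]},
    {"fingers": -1,"translation": [0.13,0,-1],"turn": [0,0,0]},
    {"fingers": -1,"translation": [0.13,0,-1],"turn": [0,0,0]},
    {"fingers": -1,"translation": [0.13,0,-1],"turn": [0,0,0]},
    {"fingers": -1,"translation": [0.13,0,-1],"turn": [0,0,0]}
  ]
}}

```text
t: 34.08
tool_pos: [0.4931, 0.0278, 0.1337]
eef_rot: [[0.998, -0.012, 0.067], [-0.067, 0.002, 0.998], [-0.012, -1.0, 0.001]]
force: [0.2, 0.3, -2.1]
finger_gap: 0.126
```

```bash
python3 - <<'E'
from h import *
go(.5225,-.2613,.12,-2.8)
E
```

```text
t 34.08 pos [0.4931 0.0278 0.1337] jaw -3.8 gap 0.13 F [ 0.2  0.3 -2.1]
  shift [  2.44   0.64 -14.32] turn [-0.01 -0.18 -0.12] | shift in final axes [  2.18   0.68 -14.36]
```

Emit:
{"method": "move_arm", "body": {
  "series": [
    {"fingers": -1,"translation": [0.18,0,-1],"turn": [0,-0.2,-0.12]},
    {"fingers": -1,"translation": [0.18,0,-1],"turn": [0,0,0]},
    {"fingers": -1,"translation": [0.18,0,-1],"turn": [0,0,0]},
    {"fingers": -1,"translation": [0.18,0,-1],"turn": [0,0,0]},
    {"fingers": -1,"translation": [0.18,0,-1],"turn": [0,0,0]}
  ]
}}

```text
t: 34.5
tool_pos: [0.5026, -0.0809, 0.1324]
eef_rot: [[0.998, -0.003, 0.055], [-0.055, 0.001, 0.998], [-0.004, -1.0, 0.001]]
force: [0.8, 0.4, -1.8]
finger_gap: 0.129
```

Emit:
{"method": "move_arm", "body": {
  "series": [
    {"fingers": -1,"translation": [0.18,0,-1],"turn": [0,0,0]},
    {"fingers": -1,"translation": [0.18,0,-1],"turn": [0,0,0]},
    {"fingers": -1,"translation": [0.18,0,-1],"turn": [0,0,0]},
    {"fingers": -1,"translation": [0.18,0,-1],"turn": [0,0,0]},
    {"fingers": -1,"translation": [0.18,0,-1],"turn": [0,0,0]}
  ]
}}

```text
t: 34.92
tool_pos: [0.5113, -0.1894, 0.1308]
eef_rot: [[0.998, -0.008, 0.064], [-0.064, 0.003, 0.998], [-0.008, -1.0, 0.003]]
force: [0.4, 0.1, -0.9]
finger_gap: 0.126
```

Emit:
{"method": "move_arm", "body": {
  "series": [
    {"fingers": -1,"translation": [0.18,0,-1],"turn": [0,0,0]},
    {"fingers": -1,"translation": [0.18,0,-1],"turn": [0,0,0]},
    {"fingers": -1,"translation": [0.1,0,-0.5],"turn": [0,0,0]},
    {"fingers": -1,"translation": [0,0,0],"turn": [0,0,0]}
  ]
}}

```text
t: 35.25
tool_pos: [0.5144, -0.2469, 0.1291]
eef_rot: [[0.997, -0.012, 0.074], [-0.074, 0.005, 0.997], [-0.012, -1.0, 0.004]]
force: [0.4, 0.1, -1.5]
finger_gap: 0.122
```

```bash
python3 - <<'E'
from h import *
go(.5225,-.2613,.052,-2.8)
d=env.snapshot('scene');cv2.imwrite('pics/s3.png',d['image'][100:350,60:460,::-1])
E
```

```text
t 35.25 pos [ 0.5144 -0.2469  0.1291] jaw -4.2 gap 0.12 F [ 0.4  0.1 -1.5]
  shift [ 0.5   3.85 -0.7 ] turn [-0.04 -0.25 -0.12] | shift in final axes [ 0.44  3.85 -0.7 ]
```

View pics/s3.png

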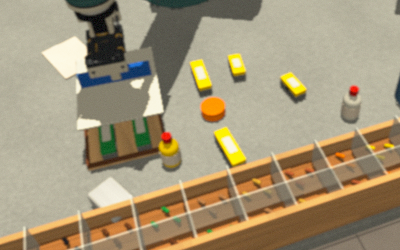

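Emit:
{"method": "move_arm", "body": {
  "series": [
    {"fingers": -1,"translation": [0.45,0,-0.7],"turn": [-0.04,-0.25,-0.12]},
    {"fingers": -1,"translation": [0,0.5,0],"turn": [0,0,0]},
    {"fingers": -1,"translation": [0,1,0],"turn": [0,0,0]},
    {"fingers": -1,"translation": [0,1,0],"turn": [0,0,0]},
    {"fingers": -1,"translation": [0,0,0],"turn": [0,0,0]}
  ]
}}

```text
t: 35.72
tool_pos: [0.5217, -0.257, 0.0771]
eef_rot: [[0.999, 0.001, 0.049], [-0.049, 0.002, 0.999], [0.001, -1.0, 0.002]]
force: [-0.2, 0.4, -3.1]
finger_gap: 0.124
```

```bash
python3 - <<'E'
from h import *
go(.5225,-.2613,.052,-2.8)
E
```

```text
t 35.72 pos [ 0.5217 -0.257   0.0771] jaw -2.8 gap 0.12 F [-0.2  0.4 -3.1]
  shift [ 0.05  1.26 -0.21] turn [-0.02 -0.    0.01] | shift in final axes [ 0.05  1.26 -0.21]
```

Emit:
{"method": "move_arm", "body": {
  "series": [
    {"fingers": -1,"translation": [0.05,0.5,-0.21],"turn": [0,0,0]},
    {"fingers": -1,"translation": [0,0.5,0],"turn": [0,0,0]},
    {"fingers": -1,"translation": [0,0.2,0],"turn": [0,0,0]}
  ]
}}

```text
t: 35.97
tool_pos: [0.5228, -0.2597, 0.053]
eef_rot: [[0.999, 0.001, 0.049], [-0.049, 0.002, 0.999], [0.001, -1.0, 0.002]]
force: [0.3, 0.5, -1.6]
finger_gap: 0.125
```

```bash
python3 - <<'E'
from h import *
go(.5225,-.2613,.052,-2.8)
E
```

```text
t 35.97 pos [ 0.5228 -0.2597  0.053 ] jaw -2.8 gap 0.13 F [ 0.3  0.5 -1.6]
  shift [-0.01  0.05 -0.08] turn [-0.02  0.    0.01] | shift in final axes [-0.01  0.05 -0.08]
```

Emit:
{"method": "move_arm", "body": {
  "series": [
    {"fingers": -1,"translation": [0,0.15,-0.05],"turn": [0,0,0]}
  ]
}}

```text
t: 36.05
tool_pos: [0.5228, -0.2602, 0.0506]
eef_rot: [[0.999, 0.001, 0.049], [-0.049, 0.002, 0.999], [0.001, -1.0, 0.002]]
force: [-27.2, 24.2, 62.4]
finger_gap: 0.127
```

Emit:
{"method": "move_arm", "body": {
  "series": [
    {"fingers": -1,"translation": [0,0.15,0],"turn": [0,0,0]}
  ]
}}

```text
t: 36.13
tool_pos: [0.5228, -0.2602, 0.0506]
eef_rot: [[0.999, 0.001, 0.048], [-0.048, 0.002, 0.999], [0.001, -1.0, 0.002]]
force: [-29.4, 13.6, 56.6]
finger_gap: 0.124
```

Emit:
{"method": "move_arm", "body": {
  "series": [
    {"fingers": -1,"translation": [0,0.1,0],"turn": [0,0,0]}
  ]
}}

```text
t: 36.22
tool_pos: [0.523, -0.2602, 0.0507]
eef_rot: [[0.999, 0.001, 0.048], [-0.048, 0.002, 0.999], [0.001, -1.0, 0.002]]
force: [-4.0, 1.0, 4.3]
finger_gap: 0.129
```

Emit:
{"method": "move_arm", "body": {
  "series": [
    {"fingers": -0.5,"translation": [0,0,0],"turn": [0,0,0]},
    {"fingers": -0.5,"translation": [0,0,0],"turn": [0,0,0]},
    {"fingers": -0.3,"translation": [0,0,0],"turn": [0,0,0]},
    {"fingers": -0.3,"translation": [0,-0.3,0],"turn": [0,0,0]},
    {"fingers": -0.3,"translation": [0,-0.8,0],"turn": [0,0,0]}
  ],
  "squeeze": 25
}}

```text
t: 36.63
tool_pos: [0.5229, -0.2601, 0.0732]
eef_rot: [[0.999, 0.001, 0.049], [-0.049, 0.002, 0.999], [0.001, -1.0, 0.002]]
force: [-1.0, -0.8, -0.3]
finger_gap: 0.344
```

Emit:
{"method": "move_arm", "body": {
  "series": [
    {"fingers": -0.3,"translation": [0,-1,0],"turn": [0,0,0]},
    {"fingers": -0.3,"translation": [0,-1,0],"turn": [0,0,0]},
    {"fingers": 0.2,"translation": [0,-1,0],"turn": [0,0,0]},
    {"fingers": 0.2,"translation": [0,0,0],"turn": [0,-1,0]},
    {"fingers": 0.2,"translation": [0,0,0],"turn": [0,-1,0]}
  ]
}}

```text
t: 37.05
tool_pos: [0.5236, -0.2606, 0.1407]
eef_rot: [[0.988, 0.004, -0.153], [0.153, 0.0, 0.988], [0.004, -1.0, -0.0]]
force: [0.3, 0.6, -1.1]
finger_gap: 0.517
```

Emit:
{"method": "move_arm", "body": {
  "series": [
    {"fingers": 0.2,"translation": [0,0,0],"turn": [0,-1,0]},
    {"fingers": 0.2,"translation": [0,0,0],"turn": [0,-1,0]},
    {"fingers": 0.2,"translation": [0,0,0],"turn": [0,-1,0]},
    {"fingers": 0.2,"translation": [0,0,0],"turn": [0,-1,0]},
    {"fingers": 0.2,"translation": [0,0,0],"turn": [0,-1,0]}
  ]
}}

```text
t: 37.47
tool_pos: [0.5245, -0.2611, 0.1447]
eef_rot: [[0.778, 0.008, -0.628], [0.628, -0.002, 0.778], [0.005, -1.0, -0.006]]
force: [0.7, 0.2, 0.4]
finger_gap: 0.601
```

Emit:
{"method": "move_arm", "body": {
  "series": [
    {"fingers": 0.2,"translation": [0,0,0],"turn": [0,-1,0]},
    {"fingers": 0.2,"translation": [0,0,0],"turn": [0,-1,0]},
    {"fingers": 0.2,"translation": [0,0,0],"turn": [0,-1,0]},
    {"fingers": 0.2,"translation": [0,0,0],"turn": [0,-1,0]},
    {"fingers": 0.2,"translation": [0,0,0],"turn": [0,-1,0]}
  ]
}}

```text
t: 37.88
tool_pos: [0.5249, -0.2613, 0.1469]
eef_rot: [[0.358, 0.01, -0.934], [0.934, -0.002, 0.358], [0.001, -1.0, -0.01]]
force: [0.8, 1.2, -0.2]
finger_gap: 0.598
```

Emit:
{"method": "move_arm", "body": {
  "series": [
    {"fingers": 0.2,"translation": [0,0,0],"turn": [0,-1,0]},
    {"fingers": 0.2,"translation": [0,0,0],"turn": [0,-1,0]},
    {"fingers": 0.2,"translation": [0,0,0],"turn": [0,-1,0]},
    {"fingers": 0.2,"translation": [0,0,0],"turn": [0,-0.8,0]},
    {"fingers": 0.2,"translation": [0,0,0],"turn": [0,0,0]}
  ]
}}

```text
t: 38.3
tool_pos: [0.5252, -0.2614, 0.1491]
eef_rot: [[-0.039, 0.011, -0.999], [0.999, -0.003, -0.039], [-0.003, -1.0, -0.011]]
force: [0.4, -0.6, 0.8]
finger_gap: 0.597
```

```bash
python3 - <<'E'
from h import *
go(.463,-.057,.12,88)
E
```

```text
t 38.30 pos [ 0.5252 -0.2614  0.1491] jaw 92.2 gap 0.60 F [ 0.4 -0.6  0.8]
  shift [10.34  1.39  2.73] turn [ 0.11  0.74 -0.03] | shift in final axes [10.11  1.45  3.47]
```

Emit:
{"method": "move_arm", "body": {
  "series": [
    {"fingers": 0.2,"translation": [0,0,0],"turn": [0.1,0.7,0]},
    {"fingers": 0.2,"translation": [1,0.1,0.34],"turn": [0,0,0]},
    {"fingers": 0.2,"translation": [1,0.1,0.34],"turn": [0,0,0]},
    {"fingers": 0.2,"translation": [1,0.1,0.34],"turn": [0,0,0]},
    {"fingers": 0.2,"translation": [1,0.1,0.34],"turn": [0,0,0]}
  ]
}}

```text
t: 38.72
tool_pos: [0.5012, -0.181, 0.1419]
eef_rot: [[0.054, 0.001, -0.999], [0.999, -0.004, 0.054], [-0.004, -1.0, -0.002]]
force: [-0.2, -0.0, -0.1]
finger_gap: 0.602
```

Emit:
{"method": "move_arm", "body": {
  "series": [
    {"fingers": 0.2,"translation": [1,0.1,0.34],"turn": [0,0,0]},
    {"fingers": 0.2,"translation": [1,0.1,0.34],"turn": [0,0,0]},
    {"fingers": 0.2,"translation": [1,0.1,0.34],"turn": [0,0,0]},
    {"fingers": 0.2,"translation": [1,0.1,0.34],"turn": [0,0,0]},
    {"fingers": 0.2,"translation": [1,0.5,0.34],"turn": [0,0,0]}
  ]
}}

```text
t: 39.13
tool_pos: [0.4722, -0.075, 0.1256]
eef_rot: [[0.072, 0.005, -0.997], [0.997, -0.005, 0.072], [-0.004, -1.0, -0.005]]
force: [0.6, 1.1, 0.9]
finger_gap: 0.604
```

Emit:
{"method": "move_arm", "body": {
  "series": [
    {"fingers": 0.2,"translation": [0.4,1,0.1],"turn": [0,0,0]},
    {"fingers": 0.2,"translation": [0,1,0],"turn": [0,0,0]},
    {"fingers": 0.2,"translation": [0,0,0],"turn": [0,0,0]}
  ]
}}

```text
t: 39.38
tool_pos: [0.4701, -0.0631, 0.085]
eef_rot: [[0.078, 0.007, -0.997], [0.997, -0.004, 0.078], [-0.004, -1.0, -0.008]]
force: [0.4, -0.5, 0.0]
finger_gap: 0.603
```

```bash
python3 - <<'E'
from h import *
go(.463,-.057,.01,88.2)
d=env.snapshot('top')
for b in blobs(d,'yellow',.03,roi=(240,130,405,300)): print(*b)
print('fin',blobs(d,'blue',.075,roi=(405,180,500,290)))
cv2.imwrite('pics/a4.png',cv2.resize(d['image'][120:300,240:520,::-1],None,fx=2,fy=2))
E
```

```text
t 39.38 pos [ 0.4701 -0.0631  0.085 ] jaw 85.5 gap 0.60 F [ 0.4 -0.5  0. ]
  shift [0.29 3.75 0.41] turn [ 0.08 -0.47 -0.04] | shift in final axes [0.29 3.75 0.36]
[327. 259.] [0.459 0.038] [0.459 0.04 ] 69 30 -1.3
[282. 211.] [0.575 0.144] [0.574 0.144] 69 31 10.4
[364. 157.] [ 0.702 -0.058] [ 0.701 -0.056] 100 32 7.3
fin [(array([475., 228.]), array([nan, nan]), array([ 0.522, -0.294]), 81, 12, 87.1)]
```

View pics/a4.png

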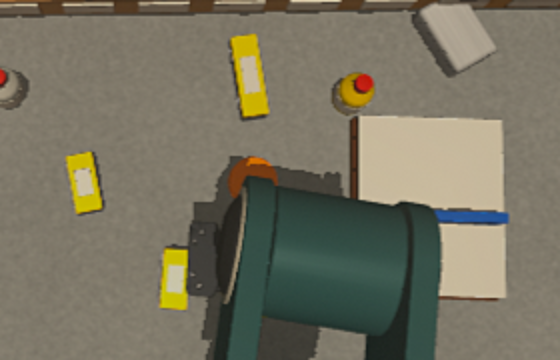

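Emit:
{"method": "move_arm", "body": {
  "series": [
    {"fingers": 0.2,"translation": [0.29,0.2,0.38],"turn": [0.08,-0.47,0]},
    {"fingers": 0.2,"translation": [0,1,0],"turn": [0,0,0]},
    {"fingers": 0.2,"translation": [0,1,0],"turn": [0,0,0]},
    {"fingers": 0.2,"translation": [0,1,0],"turn": [0,0,0]},
    {"fingers": 0.2,"translation": [0,0.4,0],"turn": [0,0,0]}
  ]
}}

```text
t: 39.85
tool_pos: [0.4681, -0.0592, 0.0222]
eef_rot: [[0.039, 0.011, -0.999], [0.999, -0.006, 0.039], [-0.006, -1.0, -0.011]]
force: [-0.6, 0.0, -0.9]
finger_gap: 0.597
```

Emit:
{"method": "move_arm", "body": {
  "series": [
    {"fingers": -0.7,"translation": [0,0.1,0],"turn": [0,0,0]},
    {"fingers": -0.7,"translation": [0,0,0],"turn": [0,0,0]},
    {"fingers": -0.7,"translation": [0,0,0],"turn": [0,0,0]},
    {"fingers": -0.7,"translation": [0,0,0],"turn": [0,0,0]},
    {"fingers": -0.7,"translation": [0,0,0],"turn": [0,0,0]}
  ]
}}

```text
t: 40.27
tool_pos: [0.4701, -0.0604, 0.0243]
eef_rot: [[0.044, 0.013, -0.999], [0.999, -0.007, 0.044], [-0.006, -1.0, -0.013]]
force: [-0.1, 0.3, -0.9]
finger_gap: 0.343
```

Emit:
{"method": "move_arm", "body": {
  "series": [
    {"fingers": -0.7,"translation": [0,-0.4,0],"turn": [0,0,0]},
    {"fingers": -0.7,"translation": [0,-1,0],"turn": [0,0,0]},
    {"fingers": -0.7,"translation": [0,-1,0],"turn": [0,0,0]},
    {"fingers": -0.7,"translation": [0,-1,0],"turn": [0,0,0]},
    {"fingers": -0.7,"translation": [0,-1,0],"turn": [0,0,0]}
  ]
}}

```text
t: 40.68
tool_pos: [0.4672, -0.0595, 0.1159]
eef_rot: [[0.044, 0.009, -0.999], [0.999, -0.006, 0.044], [-0.005, -1.0, -0.009]]
force: [0.2, 0.1, -0.6]
finger_gap: 0.344
```

Emit:
{"method": "move_arm", "body": {
  "series": [
    {"fingers": -0.7,"translation": [0,-1,0],"turn": [0,0,0]},
    {"fingers": -0.7,"translation": [0,-0.3,0],"turn": [0,0,0]},
    {"fingers": -0.7,"translation": [0,0,0],"turn": [0,0,0]}
  ]
}}

```text
t: 40.93
tool_pos: [0.4682, -0.0595, 0.15]
eef_rot: [[0.044, 0.017, -0.999], [0.999, -0.007, 0.044], [-0.007, -1.0, -0.017]]
force: [0.0, -0.1, -0.9]
finger_gap: 0.341
```

```bash
python3 - <<'E'
from h import *
go(.5848,-.2997,.14,87.1)
E
```

```text
t 40.93 pos [ 0.4682 -0.0595  0.15  ] jaw 87.5 gap 0.34 F [ 0.  -0.1 -0.9]
  shift [-11.74   0.68  -6.34] turn [ 0.17  0.07 -0.06] | shift in final axes [-11.7    0.5   -6.43]
```

Emit:
{"method": "move_arm", "body": {
  "series": [
    {"fingers": -0.7,"translation": [-0.6,0,-0.4],"turn": [0.17,0.05,0]},
    {"fingers": -0.7,"translation": [-1,0,-0.6],"turn": [0,0,0]},
    {"fingers": -0.7,"translation": [-1,0,-0.6],"turn": [0,0,0]},
    {"fingers": -0.7,"translation": [-1,0,-0.6],"turn": [0,0,0]},
    {"fingers": -0.7,"translation": [-1,0,-0.6],"turn": [0,0,0]}
  ],
  "squeeze": 40
}}

```text
t: 41.35
tool_pos: [0.5199, -0.1543, 0.1488]
eef_rot: [[0.045, -0.0, -0.999], [0.999, -0.006, 0.045], [-0.006, -1.0, 0.0]]
force: [-0.2, -0.2, -0.7]
finger_gap: 0.336
```

Emit:
{"method": "move_arm", "body": {
  "series": [
    {"fingers": -0.7,"translation": [-1,0,-0.6],"turn": [0,0,0]},
    {"fingers": -0.7,"translation": [-1,0,-0.6],"turn": [0,0,0]},
    {"fingers": -0.7,"translation": [-1,0,-0.6],"turn": [0,0,0]},
    {"fingers": -0.7,"translation": [-1,0,-0.6],"turn": [0,0,0]},
    {"fingers": -0.7,"translation": [-1,0,-0.6],"turn": [0,0,0]}
  ]
}}

```text
t: 41.77
tool_pos: [0.5759, -0.2619, 0.1426]
eef_rot: [[0.045, -0.006, -0.999], [0.999, -0.003, 0.045], [-0.003, -1.0, 0.006]]
force: [-0.1, -0.3, -0.2]
finger_gap: 0.34
```

Emit:
{"method": "move_arm", "body": {
  "series": [
    {"fingers": -0.7,"translation": [-1,0,-0.6],"turn": [0,0,0]},
    {"fingers": -0.7,"translation": [-0.5,0.2,-0.3],"turn": [0,0,0]},
    {"fingers": -0.7,"translation": [0,1,0],"turn": [0,0,0]},
    {"fingers": -0.7,"translation": [0,0.7,0],"turn": [0,0,0]},
    {"fingers": -0.7,"translation": [0,0,0],"turn": [0,0,0]}
  ]
}}

```text
t: 42.18
tool_pos: [0.5927, -0.298, 0.0961]
eef_rot: [[0.048, -0.012, -0.999], [0.999, -0.0, 0.048], [-0.001, -1.0, 0.012]]
force: [-0.6, 0.5, -0.4]
finger_gap: 0.335
```

```bash
python3 - <<'E'
from h import *
go(.590,-.2997,.067,87.1)
E
```

```text
t 42.18 pos [ 0.5927 -0.298   0.0961] jaw 87.2 gap 0.34 F [-0.6  0.5 -0.4]
  shift [-0.09  1.46  0.11] turn [-0.12  0.02 -0.01] | shift in final axes [-0.09  1.46  0.13]
```

Emit:
{"method": "move_arm", "body": {
  "series": [
    {"fingers": -0.7,"translation": [-0.09,0.2,0.12],"turn": [-0.12,0,0]},
    {"fingers": -0.7,"translation": [0,0.6,0],"turn": [0,0,0]},
    {"fingers": -0.7,"translation": [0,0.5,0],"turn": [0,0,0]},
    {"fingers": -0.7,"translation": [0,0,0],"turn": [0,0,0]}
  ]
}}

```text
t: 42.52
tool_pos: [0.589, -0.2985, 0.0674]
eef_rot: [[0.047, 0.0, -0.999], [0.999, -0.0, 0.047], [-0.0, -1.0, -0.0]]
force: [-0.6, -0.3, -1.4]
finger_gap: 0.339
```

```bash
python3 - <<'E'
from h import *
go(.590,-.2997,.067,87.1)
d=env.snapshot('scene');cv2.imwrite('pics/s5.png',cv2.resize(d['image'][150:290,110:310,::-1],None,fx=3,fy=3))
E
```

```text
t 42.52 pos [ 0.589  -0.2985  0.0674] jaw 87.3 gap 0.34 F [-0.6 -0.3 -1.4]
  shift [-0.06  0.02 -0.05] turn [ 0.    0.03 -0.  ] | shift in final axes [-0.06  0.02 -0.05]
```

View pics/s5.png

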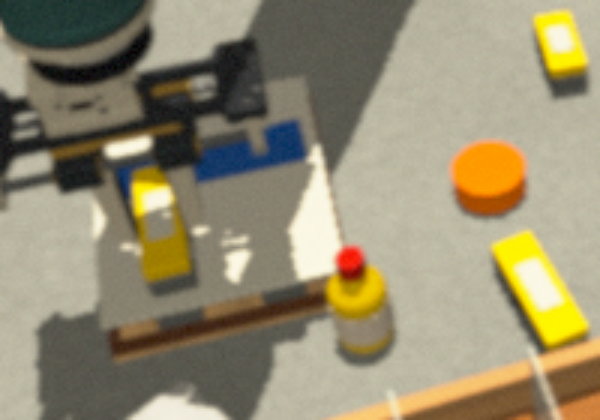

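Emit:
{"method": "move_arm", "body": {
  "series": [
    {"fingers": -0.7,"translation": [-0.05,0.08,-0.05],"turn": [0,0,0]},
    {"fingers": -0.1,"translation": [0,0.05,0],"turn": [0,0,0]},
    {"fingers": -0.1,"translation": [0,0,0],"turn": [0,0,0]},
    {"fingers": -0.1,"translation": [0,0,0],"turn": [0,0,0]},
    {"fingers": -0.1,"translation": [0,-0.4,0],"turn": [0,0,0]}
  ],
  "squeeze": 25
}}

```text
t: 42.98
tool_pos: [0.5908, -0.2995, 0.0747]
eef_rot: [[0.047, 0.002, -0.999], [0.999, -0.001, 0.047], [-0.001, -1.0, -0.002]]
force: [0.1, -1.2, -0.2]
finger_gap: 0.447
```

Emit:
{"method": "move_arm", "body": {
  "series": [
    {"fingers": -0.1,"translation": [0,-1,0],"turn": [0,0,0]},
    {"fingers": 0.2,"translation": [0,-1,0],"turn": [0,0,0]},
    {"fingers": 0.2,"translation": [0,-1,0],"turn": [0,-0.6,0]},
    {"fingers": 0.2,"translation": [0,0,0],"turn": [0,-0.6,0]},
    {"fingers": 0.2,"translation": [0,0,0],"turn": [0,-0.6,0]}
  ]
}}

```text
t: 43.4
tool_pos: [0.5913, -0.2997, 0.1432]
eef_rot: [[-0.137, 0.005, -0.991], [0.991, -0.003, -0.137], [-0.004, -1.0, -0.005]]
force: [0.3, 0.9, -1.1]
finger_gap: 0.594
```

Emit:
{"method": "move_arm", "body": {
  "series": [
    {"fingers": 0.2,"translation": [0,0,0],"turn": [0,0,0]}
  ]
}}

```text
t: 43.48
tool_pos: [0.5917, -0.2999, 0.1451]
eef_rot: [[-0.14, 0.007, -0.99], [0.99, -0.004, -0.14], [-0.005, -1.0, -0.006]]
force: [-0.1, 0.2, 0.2]
finger_gap: 0.603
```

```bash
python3 - <<'E'
from h import *
go(.702,-.057,.12,97.3)
E
```

```text
t 43.48 pos [ 0.5917 -0.2999  0.1451] jaw 98.1 gap 0.60 F [-0.1  0.2  0.2]
  shift [11.26  1.24 -7.16] turn [ 0.06  0.13 -0.05] | shift in final axes [11.35  1.25 -7.01]
```

Emit:
{"method": "move_arm", "body": {
  "series": [
    {"fingers": 0.2,"translation": [0.7,0,-0.45],"turn": [0.06,0.1,0]},
    {"fingers": 0.2,"translation": [1,0,-0.64],"turn": [0,0,0]},
    {"fingers": 0.2,"translation": [1,0,-0.64],"turn": [0,0,0]},
    {"fingers": 0.2,"translation": [1,0,-0.64],"turn": [0,0,0]},
    {"fingers": 0.2,"translation": [1,0,-0.64],"turn": [0,0,0]}
  ]
}}

```text
t: 43.9
tool_pos: [0.6398, -0.1997, 0.1482]
eef_rot: [[-0.114, 0.003, -0.993], [0.993, -0.007, -0.114], [-0.007, -1.0, -0.002]]
force: [0.6, -0.3, 0.8]
finger_gap: 0.599
```

Emit:
{"method": "move_arm", "body": {
  "series": [
    {"fingers": 0.2,"translation": [1,0,-0.64],"turn": [0,0,0]},
    {"fingers": 0.2,"translation": [1,0,-0.64],"turn": [0,0,0]},
    {"fingers": 0.2,"translation": [1,0,-0.64],"turn": [0,0,0]},
    {"fingers": 0.2,"translation": [1,0,-0.64],"turn": [0,0,0]},
    {"fingers": 0.2,"translation": [1,0,-0.64],"turn": [0,0,0]}
  ]
}}

```text
t: 44.32
tool_pos: [0.6946, -0.0877, 0.1501]
eef_rot: [[-0.101, 0.005, -0.995], [0.995, -0.008, -0.102], [-0.008, -1.0, -0.004]]
force: [-0.6, -0.4, 0.1]
finger_gap: 0.597
```

Emit:
{"method": "move_arm", "body": {
  "series": [
    {"fingers": 0.2,"translation": [0.7,0.3,-0.3],"turn": [0,0,0]},
    {"fingers": 0.2,"translation": [0,1,0],"turn": [0,0,0]},
    {"fingers": 0.2,"translation": [0,1,0],"turn": [0,0,0]},
    {"fingers": 0.2,"translation": [0,0.5,0],"turn": [0,0,0]},
    {"fingers": 0.2,"translation": [0,0,0],"turn": [0,0,0]}
  ]
}}

```text
t: 44.73
tool_pos: [0.7024, -0.067, 0.0949]
eef_rot: [[-0.096, 0.008, -0.995], [0.995, -0.007, -0.096], [-0.008, -1.0, -0.007]]
force: [0.6, -0.5, -1.3]
finger_gap: 0.602
```

```bash
python3 - <<'E'
from h import *
go(.702,-.057,.01,97.3)
E
```

```text
t 44.73 pos [ 0.7024 -0.067   0.0949] jaw 95.5 gap 0.60 F [ 0.6 -0.5 -1.3]
  shift [0.53 4.24 0.  ] turn [ 0.07 -0.31 -0.08] | shift in final axes [ 0.5   4.25 -0.05]
```

Emit:
{"method": "move_arm", "body": {
  "series": [
    {"fingers": 0.2,"translation": [0.52,0.3,0],"turn": [0.07,-0.31,-0.08]},
    {"fingers": 0.2,"translation": [0,1,0],"turn": [0,0,0]},
    {"fingers": 0.2,"translation": [0,1,0],"turn": [0,0,0]},
    {"fingers": 0.2,"translation": [0,1,0],"turn": [0,0,0]},
    {"fingers": 0.2,"translation": [0,0.6,0],"turn": [0,0,0]}
  ]
}}

```text
t: 45.15
tool_pos: [0.704, -0.0554, 0.0215]
eef_rot: [[-0.13, 0.007, -0.991], [0.991, 0.001, -0.13], [0.0, -1.0, -0.007]]
force: [-0.2, 0.1, -1.4]
finger_gap: 0.599
```

```bash
python3 - <<'E'
from h import *
go(.702,-.057,.01,97.3)
E
```

```text
t 45.15 pos [ 0.704  -0.0554  0.0215] jaw 97.5 gap 0.60 F [-0.2  0.1 -1.4]
  shift [-0.06  0.57  0.11] turn [0.07 0.03 0.  ] | shift in final axes [-0.06  0.57  0.11]
```

Emit:
{"method": "move_arm", "body": {
  "series": [
    {"fingers": 0.2,"translation": [-0.05,0.5,0.1],"turn": [0.07,0,0]},
    {"fingers": 0.2,"translation": [0,0.2,0],"turn": [0,0,0]},
    {"fingers": -0.7,"translation": [0,0,0],"turn": [0,0,0]},
    {"fingers": -0.7,"translation": [0,0,0],"turn": [0,0,0]},
    {"fingers": -0.7,"translation": [0,0,0],"turn": [0,0,0]}
  ]
}}

```text
t: 45.57
tool_pos: [0.7022, -0.0563, 0.0071]
eef_rot: [[-0.131, -0.002, -0.991], [0.991, 0.001, -0.131], [0.001, -1.0, 0.002]]
force: [0.0, 0.4, 1.1]
finger_gap: 0.433
```

Emit:
{"method": "move_arm", "body": {
  "series": [
    {"fingers": -0.7,"translation": [0,0,0],"turn": [0,0,0]},
    {"fingers": -0.7,"translation": [0,0,0],"turn": [0,0,0]}
  ]
}}

```text
t: 45.73
tool_pos: [0.703, -0.0565, 0.0089]
eef_rot: [[-0.131, 0.0, -0.991], [0.991, 0.001, -0.131], [0.001, -1.0, -0.0]]
force: [-0.7, -0.7, -1.2]
finger_gap: 0.338
```

Emit:
{"method": "move_arm", "body": {
  "series": [
    {"fingers": -0.7,"translation": [0,-0.4,0],"turn": [0,0,0]},
    {"fingers": -0.7,"translation": [0,-1,0],"turn": [0,0,0]},
    {"fingers": -0.7,"translation": [0,-1,0],"turn": [0,0,0]},
    {"fingers": -0.7,"translation": [0,-1,0],"turn": [0,0,0]},
    {"fingers": -0.7,"translation": [0,-1,0],"turn": [0,0.5,0]}
  ]
}}

```text
t: 46.15
tool_pos: [0.7011, -0.0563, 0.0986]
eef_rot: [[-0.082, -0.005, -0.997], [0.997, 0.002, -0.082], [0.002, -1.0, 0.005]]
force: [0.3, -0.2, -0.3]
finger_gap: 0.339
```

Emit:
{"method": "move_arm", "body": {
  "series": [
    {"fingers": -0.7,"translation": [0,-1,0],"turn": [0,0.5,0]},
    {"fingers": -0.7,"translation": [0,-0.5,0],"turn": [0,0.5,0]},
    {"fingers": -0.7,"translation": [0,0,0],"turn": [0,0.2,0]},
    {"fingers": -0.7,"translation": [0,0,0],"turn": [0,0,0]}
  ]
}}

```text
t: 46.48
tool_pos: [0.7029, -0.0566, 0.1394]
eef_rot: [[0.045, 0.004, -0.999], [0.999, 0.001, 0.045], [0.001, -1.0, -0.004]]
force: [0.1, 0.5, -0.9]
finger_gap: 0.342
```

```bash
python3 - <<'E'
from h import *
go(.5886,-.2257,.14,87.1)
E
```

```text
t 46.48 pos [ 0.7029 -0.0566  0.1394] jaw 87.4 gap 0.34 F [ 0.1  0.5 -0.9]
  shift [-8.7  -0.06  5.33] turn [0.04 0.05 0.01] | shift in final axes [-8.73 -0.03  5.28]
```

Emit:
{"method": "move_arm", "body": {
  "series": [
    {"fingers": -0.7,"translation": [-0.7,0,0.45],"turn": [0.04,0.05,0]},
    {"fingers": -0.7,"translation": [-1,0,0.62],"turn": [0,0,0]},
    {"fingers": -0.7,"translation": [-1,0,0.62],"turn": [0,0,0]},
    {"fingers": -0.7,"translation": [-1,0,0.62],"turn": [0,0,0]},
    {"fingers": -0.7,"translation": [-1,0,0.62],"turn": [0,0,0]}
  ]
}}

```text
t: 46.9
tool_pos: [0.6365, -0.1489, 0.135]
eef_rot: [[0.039, -0.005, -0.999], [0.999, 0.002, 0.039], [0.002, -1.0, 0.005]]
force: [0.1, 0.1, -0.0]
finger_gap: 0.344
```

Emit:
{"method": "move_arm", "body": {
  "series": [
    {"fingers": -0.7,"translation": [-1,0,0.62],"turn": [0,0,0]},
    {"fingers": -0.7,"translation": [-1,0,0.62],"turn": [0,0,0]},
    {"fingers": -0.7,"translation": [-1,0,0.62],"turn": [0,0,0]},
    {"fingers": -0.7,"translation": [-0.6,0,0.35],"turn": [0,0,0]},
    {"fingers": -0.7,"translation": [0,0,0],"turn": [0,0,0]}
  ]
}}

```text
t: 47.32
tool_pos: [0.5802, -0.2269, 0.1296]
eef_rot: [[0.035, -0.013, -0.999], [0.999, 0.004, 0.035], [0.003, -1.0, 0.013]]
force: [-0.1, 0.2, -0.3]
finger_gap: 0.34
```

Emit:
{"method": "move_arm", "body": {
  "series": [
    {"fingers": -0.7,"translation": [0,1,0],"turn": [0,0,0]},
    {"fingers": -0.7,"translation": [0,1,0],"turn": [0,0,0]},
    {"fingers": -0.7,"translation": [0,0,0],"turn": [0,0,0]}
  ]
}}

```text
t: 47.57
tool_pos: [0.5779, -0.228, 0.0874]
eef_rot: [[0.035, -0.013, -0.999], [0.999, 0.004, 0.035], [0.004, -1.0, 0.014]]
force: [0.5, -0.4, -2.0]
finger_gap: 0.341
```

```bash
python3 - <<'E'
from h import *
go(.5886,-.2257,.052,87.1)
E
```

```text
t 47.57 pos [ 0.5779 -0.228   0.0874] jaw 88.0 gap 0.34 F [ 0.5 -0.4 -2. ]
  shift [ 0.13  1.76 -0.56] turn [-0.14  0.15  0.03] | shift in final axes [ 0.14  1.77 -0.53]
```

Emit:
{"method": "move_arm", "body": {
  "series": [
    {"fingers": -0.7,"translation": [0.14,0,-0.56],"turn": [-0.14,0.15,0.03]},
    {"fingers": -0.7,"translation": [0,0,0],"turn": [0,0,0]},
    {"fingers": -0.7,"translation": [0,0.5,0],"turn": [0,0,0]},
    {"fingers": -0.7,"translation": [0,0.5,0],"turn": [0,0,0]},
    {"fingers": -0.7,"translation": [0,0,0],"turn": [0,0,0]}
  ]
}}

```text
t: 47.98
tool_pos: [0.5912, -0.2243, 0.067]
eef_rot: [[0.049, 0.002, -0.999], [0.999, 0.0, 0.049], [0.0, -1.0, -0.002]]
force: [-0.2, -0.5, -1.9]
finger_gap: 0.342
```

```bash
python3 - <<'E'
from h import *
go(.5886,-.2257,.052,87.1)
E
```

```text
t 47.98 pos [ 0.5912 -0.2243  0.067 ] jaw 87.2 gap 0.34 F [-0.2 -0.5 -1.9]
  shift [-0.08  0.75  0.13] turn [0.02 0.02 0.  ] | shift in final axes [-0.08  0.75  0.13]
```

Emit:
{"method": "move_arm", "body": {
  "series": [
    {"fingers": -0.7,"translation": [-0.08,0.4,0.13],"turn": [0,0,0]},
    {"fingers": -0.7,"translation": [0,0.35,0],"turn": [0,0,0]},
    {"fingers": -0.1,"translation": [0,0.03,0],"turn": [0,0,0]},
    {"fingers": -0.1,"translation": [0,0,0],"turn": [0,0,0]},
    {"fingers": -0.1,"translation": [0,0,0],"turn": [0,0,0]}
  ]
}}

```text
t: 48.4
tool_pos: [0.5882, -0.2258, 0.0496]
eef_rot: [[0.048, 0.002, -0.999], [0.999, 0.0, 0.048], [0.0, -1.0, -0.002]]
force: [0.4, -0.1, 0.7]
finger_gap: 0.443
```

Emit:
{"method": "move_arm", "body": {
  "series": [
    {"fingers": -0.1,"translation": [0,-0.4,0],"turn": [0,0,0]},
    {"fingers": -0.1,"translation": [0,-1,0],"turn": [0,0,0]},
    {"fingers": 0.2,"translation": [0,-1,0],"turn": [0,0,0]},
    {"fingers": 0.2,"translation": [0,-1,0],"turn": [0,0.5,0]},
    {"fingers": 0.2,"translation": [0,0,0],"turn": [0,0,0]}
  ]
}}

```text
t: 48.82
tool_pos: [0.5879, -0.2259, 0.1231]
eef_rot: [[0.1, 0.002, -0.995], [0.995, 0.0, 0.101], [0.001, -1.0, -0.002]]
force: [0.8, 0.1, -0.3]
finger_gap: 0.584
```

```bash
python3 - <<'E'
from h import *
go(.459,.038,.12,84.2)
d=env.snapshot('top')
for b in blobs(d,'yellow',.03,roi=(240,130,405,300)): print(*b)
E
```

```text
t 48.82 pos [ 0.5879 -0.2259  0.1231] jaw 84.2 gap 0.58 F [ 0.8  0.1 -0.3]
  shift [12.48  0.15  7.74] turn [0.02 0.01 0.01] | shift in final axes [12.48  0.15  7.75]
[327. 259.] [0.459 0.038] [0.459 0.038] 69 32 -5.8
[282. 211.] [0.575 0.144] [0.574 0.144] 69 31 10.4
```

Emit:
{"method": "move_arm", "body": {
  "series": [
    {"fingers": 0.2,"translation": [0.7,0,0.43],"turn": [0,0,0]},
    {"fingers": 0.2,"translation": [1,0,0.62],"turn": [0,0,0]},
    {"fingers": 0.2,"translation": [1,0,0.62],"turn": [0,0,0]},
    {"fingers": 0.2,"translation": [1,0,0.62],"turn": [0,0,0]},
    {"fingers": 0.2,"translation": [1,0,0.62],"turn": [0,0,0]}
  ]
}}

```text
t: 49.28
tool_pos: [0.5374, -0.1264, 0.1201]
eef_rot: [[0.098, 0.0, -0.995], [0.995, 0.0, 0.098], [0.0, -1.0, -0.0]]
force: [0.1, -0.7, -0.2]
finger_gap: 0.601
```

Emit:
{"method": "move_arm", "body": {
  "series": [
    {"fingers": 0.2,"translation": [1,0,0.62],"turn": [0,0,0]},
    {"fingers": 0.2,"translation": [1,0,0.62],"turn": [0,0,0]},
    {"fingers": 0.2,"translation": [1,0,0.62],"turn": [0,0,0]},
    {"fingers": 0.2,"translation": [1,0,0.62],"turn": [0,0,0]},
    {"fingers": 0.2,"translation": [1,0,0.62],"turn": [0,0,0]}
  ]
}}

```text
t: 49.7
tool_pos: [0.481, -0.0163, 0.118]
eef_rot: [[0.095, -0.002, -0.996], [0.996, 0.001, 0.095], [0.001, -1.0, 0.002]]
force: [-0.0, -0.1, 0.5]
finger_gap: 0.599
```

Emit:
{"method": "move_arm", "body": {
  "series": [
    {"fingers": 0.2,"translation": [1,0,0.62],"turn": [0,0,0]},
    {"fingers": 0.2,"translation": [0.6,0.3,0.4],"turn": [0,0,0]},
    {"fingers": 0.2,"translation": [0,1,0],"turn": [0,0,0]},
    {"fingers": 0.2,"translation": [0,0.7,0],"turn": [0,0,0]},
    {"fingers": 0.2,"translation": [0,0,0],"turn": [0,0,0]}
  ]
}}

```text
t: 50.12
tool_pos: [0.4602, 0.0231, 0.0766]
eef_rot: [[0.086, 0.0, -0.996], [0.996, 0.002, 0.086], [0.002, -1.0, 0.0]]
force: [0.7, 0.1, -0.4]
finger_gap: 0.6
```

```bash
python3 - <<'E'
from h import *
go(.459,.038,.01,84.2)
E
```

```text
t 50.12 pos [0.4602 0.0231 0.0766] jaw 85.1 gap 0.60 F [ 0.7  0.1 -0.4]
  shift [0.73 3.33 0.13] turn [-0.    0.15  0.02] | shift in final axes [0.74 3.33 0.14]
```

Emit:
{"method": "move_arm", "body": {
  "series": [
    {"fingers": 0.2,"translation": [0.74,0,0.14],"turn": [0,0.15,0]},
    {"fingers": 0.2,"translation": [0,1,0],"turn": [0,0,0]},
    {"fingers": 0.2,"translation": [0,1,0],"turn": [0,0,0]},
    {"fingers": 0.2,"translation": [0,0.6,0],"turn": [0,0,0]},
    {"fingers": 0.2,"translation": [0,0,0],"turn": [0,0,0]}
  ]
}}

```text
t: 50.53
tool_pos: [0.4591, 0.0384, 0.0247]
eef_rot: [[0.1, 0.001, -0.995], [0.995, 0.002, 0.1], [0.002, -1.0, -0.001]]
force: [-0.8, 0.3, -0.0]
finger_gap: 0.603
```

```bash
python3 - <<'E'
from h import *
go(.459,.038,.01,84.2)
E
```

```text
t 50.53 pos [0.4591 0.0384 0.0247] jaw 84.3 gap 0.60 F [-0.8  0.3 -0. ]
  shift [-0.02  0.74  0.  ] turn [0.01 0.01 0.02] | shift in final axes [-0.02  0.74  0.  ]
```

Emit:
{"method": "move_arm", "body": {
  "series": [
    {"fingers": 0.2,"translation": [0,0.5,0],"turn": [0,0,0]},
    {"fingers": 0.2,"translation": [0,0.25,0],"turn": [0,0,0]},
    {"fingers": -0.7,"translation": [0,0,0],"turn": [0,0,0]},
    {"fingers": -0.7,"translation": [0,0,0],"turn": [0,0,0]},
    {"fingers": -0.7,"translation": [0,0,0],"turn": [0,0,0]}
  ]
}}

```text
t: 50.95
tool_pos: [0.4603, 0.0378, 0.0108]
eef_rot: [[0.1, 0.002, -0.995], [0.995, 0.001, 0.1], [0.002, -1.0, -0.002]]
force: [0.8, 0.8, 0.1]
finger_gap: 0.434
```

Emit:
{"method": "move_arm", "body": {
  "series": [
    {"fingers": -0.7,"translation": [0,0,0],"turn": [0,0,0]},
    {"fingers": -0.7,"translation": [0,0,0],"turn": [0,0,0]}
  ]
}}

```text
t: 51.12
tool_pos: [0.4608, 0.0377, 0.0117]
eef_rot: [[0.1, 0.004, -0.995], [0.995, 0.001, 0.1], [0.002, -1.0, -0.003]]
force: [0.5, -0.4, -0.7]
finger_gap: 0.342
```

Emit:
{"method": "move_arm", "body": {
  "series": [
    {"fingers": -0.7,"translation": [0,-0.4,0],"turn": [0,0,0]},
    {"fingers": -0.7,"translation": [0,-1,0],"turn": [0,0,0]},
    {"fingers": -0.7,"translation": [0,-1,0],"turn": [0,0,0]},
    {"fingers": -0.7,"translation": [0,-1,0],"turn": [0,0,0]},
    {"fingers": -0.7,"translation": [0,-1,0],"turn": [0,-0.5,0]}
  ]
}}

```text
t: 51.53
tool_pos: [0.4583, 0.0375, 0.1018]
eef_rot: [[0.051, -0.002, -0.999], [0.999, 0.001, 0.051], [0.001, -1.0, 0.002]]
force: [0.0, 0.4, 0.5]
finger_gap: 0.343
```

Emit:
{"method": "move_arm", "body": {
  "series": [
    {"fingers": -0.7,"translation": [0,-1,0],"turn": [0,0,0]},
    {"fingers": -0.7,"translation": [0,-0.5,0],"turn": [0,0,0]},
    {"fingers": -0.7,"translation": [0,0,0],"turn": [0,0,0]}
  ]
}}

```text
t: 51.78
tool_pos: [0.4596, 0.0375, 0.1396]
eef_rot: [[0.048, 0.005, -0.999], [0.999, 0.002, 0.048], [0.002, -1.0, -0.005]]
force: [-0.3, 0.6, -0.1]
finger_gap: 0.345
```

```bash
python3 - <<'E'
from h import *
go(.4740,-.2941,.14,87.1)
E
```

```text
t 51.78 pos [0.4596 0.0375 0.1396] jaw 87.3 gap 0.34 F [-0.3  0.6 -0.1]
  shift [-16.53  -0.04  -1.52] turn [0.05 0.03 0.02] | shift in final axes [-16.52  -0.02  -1.56]
```

Emit:
{"method": "move_arm", "body": {
  "series": [
    {"fingers": -0.7,"translation": [-0.7,0,-0.07],"turn": [0,0,0]},
    {"fingers": -0.7,"translation": [-1,0,-0.09],"turn": [0,0,0]},
    {"fingers": -0.7,"translation": [-1,0,-0.09],"turn": [0,0,0]},
    {"fingers": -0.7,"translation": [-1,0,-0.09],"turn": [0,0,0]},
    {"fingers": -0.7,"translation": [-1,0,-0.09],"turn": [0,0,0]}
  ]
}}

```text
t: 52.2
tool_pos: [0.4632, -0.0571, 0.1374]
eef_rot: [[0.044, 0.005, -0.999], [0.999, 0.003, 0.044], [0.003, -1.0, -0.005]]
force: [0.4, -0.3, 0.8]
finger_gap: 0.345
```

Emit:
{"method": "move_arm", "body": {
  "series": [
    {"fingers": -0.7,"translation": [-1,0,-0.09],"turn": [0,0,0]},
    {"fingers": -0.7,"translation": [-1,0,-0.09],"turn": [0,0,0]},
    {"fingers": -0.7,"translation": [-1,0,-0.09],"turn": [0,0,0]},
    {"fingers": -0.7,"translation": [-1,0,-0.09],"turn": [0,0,0]},
    {"fingers": -0.7,"translation": [-1,0,-0.09],"turn": [0,0,0]}
  ]
}}

```text
t: 52.62
tool_pos: [0.4657, -0.1619, 0.132]
eef_rot: [[0.045, 0.0, -0.999], [0.999, 0.004, 0.045], [0.004, -1.0, -0.0]]
force: [0.3, 0.5, -0.5]
finger_gap: 0.34
```

Emit:
{"method": "move_arm", "body": {
  "series": [
    {"fingers": -0.7,"translation": [-1,0,-0.09],"turn": [0,0,0]},
    {"fingers": -0.7,"translation": [-1,0,-0.09],"turn": [0,0,0]},
    {"fingers": -0.7,"translation": [-1,0,-0.09],"turn": [0,0,0]},
    {"fingers": -0.7,"translation": [-1,0,-0.09],"turn": [0,0,0]},
    {"fingers": -0.7,"translation": [-1,0,-0.09],"turn": [0,0,0]}
  ]
}}

```text
t: 53.03
tool_pos: [0.4679, -0.2669, 0.126]
eef_rot: [[0.047, -0.005, -0.999], [0.999, 0.007, 0.047], [0.007, -1.0, 0.005]]
force: [0.4, -0.3, -0.1]
finger_gap: 0.346
```

Emit:
{"method": "move_arm", "body": {
  "series": [
    {"fingers": -0.7,"translation": [-0.8,0,-0.05],"turn": [0,0,0]},
    {"fingers": -0.7,"translation": [0,0,0],"turn": [0,0,0]},
    {"fingers": -0.7,"translation": [0,1,0],"turn": [0,0,0]},
    {"fingers": -0.7,"translation": [0,0.8,0],"turn": [0,0,0]},
    {"fingers": -0.7,"translation": [0,0,0],"turn": [0,0,0]}
  ]
}}

```text
t: 53.45
tool_pos: [0.4663, -0.2857, 0.0841]
eef_rot: [[0.053, -0.008, -0.999], [0.999, 0.009, 0.053], [0.009, -1.0, 0.009]]
force: [-0.1, 0.3, -1.5]
finger_gap: 0.346
```

```bash
python3 - <<'E'
from h import *
go(.4740,-.2941,.0535,87.1)
E
```

```text
t 53.45 pos [ 0.4663 -0.2857  0.0841] jaw 87.0 gap 0.35 F [-0.1  0.3 -1.5]
  shift [-0.41  1.52 -0.42] turn [-0.09 -0.02  0.09] | shift in final axes [-0.4   1.53 -0.41]
```

Emit:
{"method": "move_arm", "body": {
  "series": [
    {"fingers": -0.7,"translation": [-0.41,0,-0.42],"turn": [-0.09,0,0.09]},
    {"fingers": -0.7,"translation": [0,0.1,0],"turn": [0,0,0]},
    {"fingers": -0.7,"translation": [0,0.6,0],"turn": [0,0,0]},
    {"fingers": -0.7,"translation": [0,0.4,0],"turn": [0,0,0]},
    {"fingers": -0.7,"translation": [0,0,0],"turn": [0,0,0]}
  ]
}}

```text
t: 53.87
tool_pos: [0.4756, -0.294, 0.0611]
eef_rot: [[0.052, 0.002, -0.999], [0.999, -0.001, 0.052], [-0.001, -1.0, -0.002]]
force: [-0.5, -0.4, -0.7]
finger_gap: 0.344
```

```bash
python3 - <<'E'
from h import *
go(.4740,-.2941,.0535,87.1)
E
```

```text
t 53.87 pos [ 0.4756 -0.294   0.0611] jaw 87.0 gap 0.34 F [-0.5 -0.4 -0.7]
  shift [-0.01  0.38  0.08] turn [ 0.02 -0.02 -0.01] | shift in final axes [-0.01  0.38  0.08]
```

Emit:
{"method": "move_arm", "body": {
  "series": [
    {"fingers": -0.7,"translation": [0,0.3,0.08],"turn": [0,0,0]},
    {"fingers": -0.7,"translation": [0,0.1,0],"turn": [0,0,0]},
    {"fingers": -0.1,"translation": [0,0.03,0],"turn": [0,0,0]},
    {"fingers": -0.1,"translation": [0,0,0],"turn": [0,0,0]},
    {"fingers": -0.1,"translation": [0,0,0],"turn": [0,0,0]}
  ]
}}

```text
t: 54.28
tool_pos: [0.4738, -0.2937, 0.0517]
eef_rot: [[0.052, 0.002, -0.999], [0.999, -0.001, 0.052], [-0.001, -1.0, -0.002]]
force: [0.2, 0.6, 0.1]
finger_gap: 0.443
```

Emit:
{"method": "move_arm", "body": {
  "series": [
    {"fingers": -0.1,"translation": [0,-0.4,0],"turn": [0,0,0]},
    {"fingers": -0.1,"translation": [0,-1,0],"turn": [0,0,0]},
    {"fingers": 0.2,"translation": [0,-1,0],"turn": [0,0,0]},
    {"fingers": 0.2,"translation": [0,-1,0],"turn": [0,-0.7,0]},
    {"fingers": 0.2,"translation": [0,0,0],"turn": [0,-0.8,0]}
  ]
}}

```text
t: 54.7
tool_pos: [0.4735, -0.2934, 0.1251]
eef_rot: [[-0.099, 0.001, -0.995], [0.995, -0.001, -0.099], [-0.001, -1.0, -0.001]]
force: [0.4, -0.1, 0.7]
finger_gap: 0.586
```

Emit:
{"method": "move_arm", "body": {
  "series": [
    {"fingers": 0.2,"translation": [0,0,0],"turn": [0,-0.8,0]},
    {"fingers": 0.2,"translation": [0,0,0],"turn": [0,0,0]}
  ]
}}

```text
t: 54.87
tool_pos: [0.4742, -0.2939, 0.1288]
eef_rot: [[-0.186, 0.005, -0.983], [0.983, -0.004, -0.186], [-0.004, -1.0, -0.004]]
force: [0.7, -0.5, -0.1]
finger_gap: 0.596
```

```bash
python3 - <<'E'
from h import *
go(.574,.144,.12,100.4)
d=env.snapshot('top')
for b in blobs(d,'yellow',.03,roi=(240,130,405,300)): print(*b)
E
```

```text
t 54.87 pos [ 0.4742 -0.2939  0.1288] jaw 100.7 gap 0.60 F [ 0.7 -0.5 -0.1]
  shift [20.59  0.39 -8.98] turn [ 0.04  0.06 -0.04] | shift in final axes [20.64  0.44 -8.86]
[282. 211.] [0.575 0.144] [0.574 0.144] 69 31 10.4
```

Emit:
{"method": "move_arm", "body": {
  "series": [
    {"fingers": 0.2,"translation": [0.7,0,-0.3],"turn": [0,0,0]},
    {"fingers": 0.2,"translation": [1,0,-0.43],"turn": [0,0,0]},
    {"fingers": 0.2,"translation": [1,0,-0.43],"turn": [0,0,0]},
    {"fingers": 0.2,"translation": [1,0,-0.43],"turn": [0,0,0]},
    {"fingers": 0.2,"translation": [1,0,-0.43],"turn": [0,0,0]}
  ]
}}

```text
t: 55.33
tool_pos: [0.4971, -0.194, 0.1291]
eef_rot: [[-0.159, 0.004, -0.987], [0.987, -0.004, -0.159], [-0.005, -1.0, -0.004]]
force: [0.8, 0.3, 0.9]
finger_gap: 0.603
```

Emit:
{"method": "move_arm", "body": {
  "series": [
    {"fingers": 0.2,"translation": [1,0,-0.43],"turn": [0,0,0]},
    {"fingers": 0.2,"translation": [1,0,-0.43],"turn": [0,0,0]},
    {"fingers": 0.2,"translation": [1,0,-0.43],"turn": [0,0,0]},
    {"fingers": 0.2,"translation": [1,0,-0.43],"turn": [0,0,0]},
    {"fingers": 0.2,"translation": [1,0,-0.43],"turn": [0,0,0]}
  ]
}}

```text
t: 55.75
tool_pos: [0.5245, -0.0832, 0.1294]
eef_rot: [[-0.141, 0.004, -0.99], [0.99, -0.004, -0.141], [-0.005, -1.0, -0.003]]
force: [-1.0, -0.3, -0.1]
finger_gap: 0.6
```

Emit:
{"method": "move_arm", "body": {
  "series": [
    {"fingers": 0.2,"translation": [1,0,-0.43],"turn": [0,0,0]},
    {"fingers": 0.2,"translation": [1,0,-0.43],"turn": [0,0,0]},
    {"fingers": 0.2,"translation": [1,0,-0.43],"turn": [0,0,0]},
    {"fingers": 0.2,"translation": [1,0,-0.43],"turn": [0,0,0]},
    {"fingers": 0.2,"translation": [1,0,-0.43],"turn": [0,0,0]}
  ]
}}

```text
t: 56.17
tool_pos: [0.554, 0.0274, 0.1297]
eef_rot: [[-0.124, 0.004, -0.992], [0.992, -0.004, -0.124], [-0.004, -1.0, -0.003]]
force: [1.5, -1.2, 0.0]
finger_gap: 0.6
```

Emit:
{"method": "move_arm", "body": {
  "series": [
    {"fingers": 0.2,"translation": [1,0,-0.43],"turn": [0,0,0]},
    {"fingers": 0.2,"translation": [1,0,-0.43],"turn": [0,0,0]},
    {"fingers": 0.2,"translation": [1,0,-0.43],"turn": [0,0,0]},
    {"fingers": 0.2,"translation": [1,0,-0.43],"turn": [0,0,0]},
    {"fingers": 0.2,"translation": [0.5,0,-0.2],"turn": [0,0,0]}
  ]
}}

```text
t: 56.58
tool_pos: [0.5821, 0.1279, 0.1297]
eef_rot: [[-0.108, 0.003, -0.994], [0.994, -0.004, -0.108], [-0.004, -1.0, -0.002]]
force: [0.1, 0.5, -0.0]
finger_gap: 0.595
```

Emit:
{"method": "move_arm", "body": {
  "series": [
    {"fingers": 0.2,"translation": [0,1,0],"turn": [0,0,0]},
    {"fingers": 0.2,"translation": [0,1,0],"turn": [0,0,0]},
    {"fingers": 0.2,"translation": [0,0,0],"turn": [0,0,0]}
  ]
}}

```text
t: 56.83
tool_pos: [0.5829, 0.1302, 0.0894]
eef_rot: [[-0.104, 0.004, -0.995], [0.995, -0.004, -0.104], [-0.004, -1.0, -0.003]]
force: [-0.5, -0.0, -0.8]
finger_gap: 0.599
```

```bash
python3 - <<'E'
from h import *
go(.574,.144,.01,100.4)
E
```

```text
t 56.83 pos [0.5829 0.1302 0.0894] jaw 96.0 gap 0.60 F [-0.5 -0.  -0.8]
  shift [0.75 3.97 0.38] turn [ 0.03 -0.78 -0.04] | shift in final axes [0.76 3.97 0.31]
```

Emit:
{"method": "move_arm", "body": {
  "series": [
    {"fingers": 0.2,"translation": [0.75,0,0.35],"turn": [0,-0.78,0]},
    {"fingers": 0.2,"translation": [0,1,0],"turn": [0,0,0]},
    {"fingers": 0.2,"translation": [0,1,0],"turn": [0,0,0]},
    {"fingers": 0.2,"translation": [0,0.9,0],"turn": [0,0,0]},
    {"fingers": 0.2,"translation": [0,0,0],"turn": [0,0,0]}
  ]
}}

```text
t: 57.25
tool_pos: [0.575, 0.143, 0.0336]
eef_rot: [[-0.175, 0.005, -0.985], [0.985, -0.004, -0.175], [-0.005, -1.0, -0.005]]
force: [-0.8, -0.4, -0.9]
finger_gap: 0.599
```

```bash
python3 - <<'E'
from h import *
go(.574,.144,.01,100.4)
E
```

```text
t 57.25 pos [0.575  0.143  0.0336] jaw 100.1 gap 0.60 F [-0.8 -0.4 -0.9]
  shift [0.06 1.18 0.04] turn [ 0.05 -0.05 -0.05] | shift in final axes [0.06 1.18 0.04]
```

Emit:
{"method": "move_arm", "body": {
  "series": [
    {"fingers": 0.2,"translation": [0.05,0.7,0.04],"turn": [0.05,-0.05,-0.05]},
    {"fingers": 0.2,"translation": [0,0.5,0],"turn": [0,0,0]},
    {"fingers": -0.7,"translation": [0,0.05,0],"turn": [0,0,0]},
    {"fingers": -0.7,"translation": [0,0,0],"turn": [0,0,0]},
    {"fingers": -0.7,"translation": [0,0,0],"turn": [0,0,0]}
  ]
}}

```text
t: 57.67
tool_pos: [0.5754, 0.143, 0.0105]
eef_rot: [[-0.177, 0.001, -0.984], [0.984, 0.001, -0.177], [0.001, -1.0, -0.001]]
force: [-0.4, 0.2, -0.7]
finger_gap: 0.436
```

Emit:
{"method": "move_arm", "body": {
  "series": [
    {"fingers": -0.7,"translation": [0,0,0],"turn": [0,0,0]},
    {"fingers": -0.7,"translation": [0,0,0],"turn": [0,0,0]}
  ]
}}

```text
t: 57.83
tool_pos: [0.576, 0.1431, 0.0116]
eef_rot: [[-0.176, 0.003, -0.984], [0.984, 0.001, -0.176], [0.001, -1.0, -0.003]]
force: [-0.1, -0.4, -0.1]
finger_gap: 0.342
```

Emit:
{"method": "move_arm", "body": {
  "series": [
    {"fingers": -0.7,"translation": [0,-0.4,0],"turn": [0,0,0]},
    {"fingers": -0.7,"translation": [0,-1,0],"turn": [0,0,0]},
    {"fingers": -0.7,"translation": [0,-1,0],"turn": [0,0,0]},
    {"fingers": -0.7,"translation": [0,-1,0],"turn": [0,0.5,0]},
    {"fingers": -0.7,"translation": [0,-1,0],"turn": [0,0.5,0]}
  ]
}}

```text
t: 58.25
tool_pos: [0.5739, 0.1427, 0.1019]
eef_rot: [[-0.076, -0.003, -0.997], [0.997, 0.0, -0.076], [0.0, -1.0, 0.003]]
force: [1.4, -0.5, -0.2]
finger_gap: 0.341
```

Emit:
{"method": "move_arm", "body": {
  "series": [
    {"fingers": -0.7,"translation": [0,-1,0],"turn": [0,0.5,0]},
    {"fingers": -0.7,"translation": [0,-0.5,0],"turn": [0,0.5,0]},
    {"fingers": -0.7,"translation": [0,0,0],"turn": [0,0.2,0]},
    {"fingers": -0.7,"translation": [0,0,0],"turn": [0,0,0]}
  ]
}}

```text
t: 58.58
tool_pos: [0.5756, 0.1431, 0.1422]
eef_rot: [[0.052, 0.007, -0.999], [0.999, 0.002, 0.052], [0.002, -1.0, -0.007]]
force: [0.5, 0.8, -0.5]
finger_gap: 0.34
```

```bash
python3 - <<'E'
from h import *
go(.4778,-.2201,.14,87.1)
E
```

```text
t 58.58 pos [0.5756 0.1431 0.1422] jaw 87.0 gap 0.34 F [ 0.5  0.8 -0.5]
  shift [-18.39   0.04   3.94] turn [ 0.07 -0.01  0.02] | shift in final axes [-18.39   0.11   3.97]
```

Emit:
{"method": "move_arm", "body": {
  "series": [
    {"fingers": -0.7,"translation": [-0.7,0,0.15],"turn": [0.05,0,0]},
    {"fingers": -0.7,"translation": [-1,0,0.22],"turn": [0,0,0]},
    {"fingers": -0.7,"translation": [-1,0,0.22],"turn": [0,0,0]},
    {"fingers": -0.7,"translation": [-1,0,0.22],"turn": [0,0,0]},
    {"fingers": -0.7,"translation": [-1,0,0.22],"turn": [0,0,0]}
  ]
}}

```text
t: 59.0
tool_pos: [0.5477, 0.0476, 0.1381]
eef_rot: [[0.04, -0.004, -0.999], [0.999, 0.002, 0.04], [0.002, -1.0, 0.004]]
force: [0.8, -0.8, -0.9]
finger_gap: 0.34
```

Emit:
{"method": "move_arm", "body": {
  "series": [
    {"fingers": -0.7,"translation": [-1,0,0.22],"turn": [0,0,0]},
    {"fingers": -0.7,"translation": [-1,0,0.22],"turn": [0,0,0]},
    {"fingers": -0.7,"translation": [-1,0,0.22],"turn": [0,0,0]},
    {"fingers": -0.7,"translation": [-1,0,0.22],"turn": [0,0,0]},
    {"fingers": -0.7,"translation": [-1,0,0.22],"turn": [0,0,0]}
  ]
}}

```text
t: 59.42
tool_pos: [0.5162, -0.0589, 0.1326]
eef_rot: [[0.032, -0.012, -0.999], [0.999, 0.002, 0.032], [0.002, -1.0, 0.012]]
force: [-0.2, -0.1, -0.6]
finger_gap: 0.343
```

Emit:
{"method": "move_arm", "body": {
  "series": [
    {"fingers": -0.7,"translation": [-1,0,0.22],"turn": [0,0,0]},
    {"fingers": -0.7,"translation": [-1,0,0.22],"turn": [0,0,0]},
    {"fingers": -0.7,"translation": [-1,0,0.22],"turn": [0,0,0]},
    {"fingers": -0.7,"translation": [-1,0,0.22],"turn": [0,0,0]},
    {"fingers": -0.7,"translation": [-1,0,0.22],"turn": [0,0,0]}
  ]
}}

```text
t: 59.83
tool_pos: [0.4849, -0.165, 0.1275]
eef_rot: [[0.025, -0.02, -0.999], [1.0, 0.004, 0.025], [0.004, -1.0, 0.02]]
force: [0.2, -0.3, -0.2]
finger_gap: 0.344
```

Emit:
{"method": "move_arm", "body": {
  "series": [
    {"fingers": -0.7,"translation": [-1,0,0.22],"turn": [0,0,0]},
    {"fingers": -0.7,"translation": [-1,0,0.22],"turn": [0,0,0]},
    {"fingers": -0.7,"translation": [-0.5,0,0.1],"turn": [0,0,0]},
    {"fingers": -0.7,"translation": [0,0,0],"turn": [0,0,0]}
  ]
}}

```text
t: 60.17
tool_pos: [0.4677, -0.2207, 0.1236]
eef_rot: [[0.023, -0.026, -0.999], [1.0, 0.006, 0.023], [0.006, -1.0, 0.026]]
force: [0.2, -0.7, -0.7]
finger_gap: 0.344
```

Emit:
{"method": "move_arm", "body": {
  "series": [
    {"fingers": -0.7,"translation": [0,1,0],"turn": [0,0,0]},
    {"fingers": -0.7,"translation": [0,0.6,0],"turn": [0,0,0]},
    {"fingers": -0.7,"translation": [0,0,0],"turn": [0,0,0]}
  ]
}}

```text
t: 60.42
tool_pos: [0.4662, -0.22, 0.0897]
eef_rot: [[0.023, -0.026, -0.999], [1.0, 0.007, 0.023], [0.007, -1.0, 0.026]]
force: [-0.8, -0.7, -0.9]
finger_gap: 0.345
```

```bash
python3 - <<'E'
from h import *
go(.4778,-.2201,.0535,87.1)
E
```

```text
t 60.42 pos [ 0.4662 -0.22    0.0897] jaw 88.7 gap 0.34 F [-0.8 -0.7 -0.9]
  shift [-0.    1.8  -0.63] turn [-0.26  0.28  0.06] | shift in final axes [ 0.03  1.81 -0.58]
```

Emit:
{"method": "move_arm", "body": {
  "series": [
    {"fingers": -0.7,"translation": [0,0,-0.6],"turn": [-0.26,0.28,0.06]},
    {"fingers": -0.7,"translation": [0,0.2,0],"turn": [0,0,0]},
    {"fingers": -0.7,"translation": [0,0.7,0],"turn": [0,0,0]},
    {"fingers": -0.7,"translation": [0,0.4,0],"turn": [0,0,0]},
    {"fingers": -0.7,"translation": [0,0,0],"turn": [0,0,0]}
  ]
}}

```text
t: 60.83
tool_pos: [0.4783, -0.2173, 0.0624]
eef_rot: [[0.045, -0.003, -0.999], [0.999, 0.002, 0.045], [0.002, -1.0, 0.003]]
force: [-0.4, -0.7, 0.5]
finger_gap: 0.343
```

```bash
python3 - <<'E'
from h import *
go(.4778,-.2201,.0535,87.1)
E
```

```text
t 60.83 pos [ 0.4783 -0.2173  0.0624] jaw 87.4 gap 0.34 F [-0.4 -0.7  0.5]
  shift [-0.14  0.44  0.02] turn [-0.03  0.05  0.02] | shift in final axes [-0.14  0.44  0.02]
```

Release, then retreat to check.

Emit:
{"method": "move_arm", "body": {
  "series": [
    {"fingers": -0.7,"translation": [-0.14,0.3,0],"turn": [0,0.05,0]},
    {"fingers": -0.7,"translation": [0,0.15,0],"turn": [0,0,0]},
    {"fingers": -0.1,"translation": [0,0.03,0],"turn": [0,0,0]},
    {"fingers": -0.1,"translation": [0,0,0],"turn": [0,0,0]},
    {"fingers": -0.1,"translation": [0,0,0],"turn": [0,0,0]}
  ]
}}

```text
t: 61.25
tool_pos: [0.4782, -0.2201, 0.0532]
eef_rot: [[0.049, -0.003, -0.999], [0.999, 0.002, 0.049], [0.002, -1.0, 0.003]]
force: [0.2, -0.8, -0.1]
finger_gap: 0.448
```

Emit:
{"method": "move_arm", "body": {
  "series": [
    {"fingers": -0.1,"translation": [0,-0.4,0],"turn": [0,0,0]},
    {"fingers": -0.1,"translation": [0,-1,0],"turn": [0,0,0]},
    {"fingers": -0.1,"translation": [0,-1,0],"turn": [0,0,0]},
    {"fingers": -0.1,"translation": [0,-1,0],"turn": [0,0,0]},
    {"fingers": -0.1,"translation": [0,-1,0],"turn": [0,0,0]}
  ]
}}

```text
t: 61.67
tool_pos: [0.4768, -0.2195, 0.1435]
eef_rot: [[0.049, -0.008, -0.999], [0.999, 0.004, 0.049], [0.004, -1.0, 0.008]]
force: [-0.2, -0.7, 0.2]
finger_gap: 0.45
```

Emit:
{"method": "move_arm", "body": {
  "series": [
    {"fingers": -0.1,"translation": [1,0,0],"turn": [0,0,0]},
    {"fingers": -0.1,"translation": [1,0,0],"turn": [0,0,0]},
    {"fingers": -0.1,"translation": [1,0,0],"turn": [0,0,0]},
    {"fingers": -0.1,"translation": [1,0,0],"turn": [0,0,0]},
    {"fingers": -0.1,"translation": [1,0,0],"turn": [0,0,0]}
  ]
}}

```text
t: 62.08
tool_pos: [0.4838, -0.1202, 0.1552]
eef_rot: [[0.054, 0.003, -0.999], [0.999, -0.001, 0.054], [-0.001, -1.0, -0.003]]
force: [0.2, -0.5, 0.9]
finger_gap: 0.447
```

Emit:
{"method": "move_arm", "body": {
  "series": [
    {"fingers": -0.1,"translation": [1,0,0],"turn": [0,0,0]},
    {"fingers": -0.1,"translation": [1,0,0],"turn": [0,0,0]},
    {"fingers": -0.1,"translation": [1,0,0],"turn": [0,0,0]},
    {"fingers": -0.1,"translation": [1,0,0],"turn": [0,0,0]},
    {"fingers": -0.1,"translation": [1,0,0],"turn": [0,0,0]}
  ]
}}

```text
t: 62.5
tool_pos: [0.4893, -0.0157, 0.161]
eef_rot: [[0.054, 0.009, -0.998], [0.999, -0.002, 0.054], [-0.002, -1.0, -0.009]]
force: [0.1, -1.2, -0.2]
finger_gap: 0.446
```

Emit:
{"method": "move_arm", "body": {
  "series": [
    {"fingers": -0.1,"translation": [1,0,0],"turn": [0,0,0]},
    {"fingers": -0.1,"translation": [1,0,0],"turn": [0,0,0]},
    {"fingers": -0.1,"translation": [1,0,0],"turn": [0,0,0]},
    {"fingers": -0.1,"translation": [1,0,0],"turn": [0,0,0]},
    {"fingers": -0.1,"translation": [1,0,0],"turn": [0,0,0]}
  ]
}}

```text
t: 62.92
tool_pos: [0.4947, 0.0894, 0.1667]
eef_rot: [[0.054, 0.015, -0.998], [0.999, -0.002, 0.054], [-0.001, -1.0, -0.015]]
force: [0.2, -0.5, 0.9]
finger_gap: 0.453
```

```bash
python3 - <<'E'
from h import *
st();d=env.snapshot('top');e=env.snapshot('scene')
c0=np.array([.5238,-.2595])
for b in blobs(d,'yellow',.071,roi=(405,172,500,290)): print(*b)
print('fin',blobs(d,'blue',.075,roi=(405,172,500,290)))
a=cv2.resize(d['image'][120:290,380:520],None,fx=2.8,fy=2.8);b=cv2.resize(e['image'][160:290,110:250],None,fx=2.8,fy=2.8)
cv2.imwrite('pics/f.png',np.hstack([a[:364],b[:364]])[:,:,::-1])
E
```

```text
t 62.92 pos [0.4947 0.0894 0.1667] jaw 86.9 gap 0.45 F [ 0.2 -0.5  0.9]
[475. 250.] [ 0.472 -0.294] [ 0.473 -0.292] 67 32 -1.7
[442. 249.] [ 0.477 -0.22 ] [ 0.477 -0.217] 68 29 -3.2
[474. 202.] [ 0.584 -0.299] [ 0.583 -0.297] 100 32 -2.4
[441. 200.] [ 0.588 -0.226] [ 0.587 -0.224] 100 30 -3.2
fin [(array([460., 228.]), array([nan, nan]), array([ 0.524, -0.261]), 149, 12, 87.2)]
```

View pics/f.png

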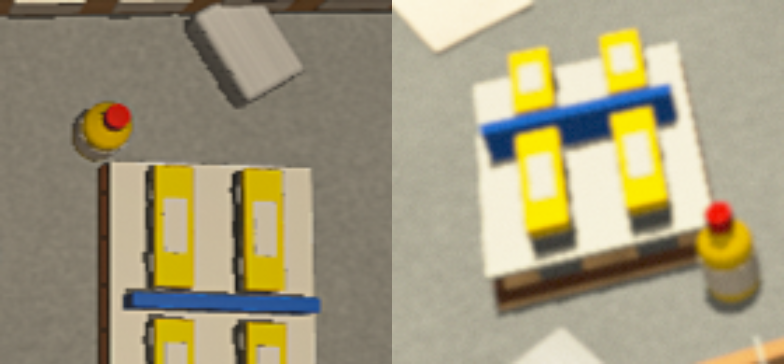

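```bash
python3 -c "
from h import *
st();print(env.sign_off())"
```

```text
t 63.02 pos [0.4948 0.0904 0.1667] jaw 87.0 gap 0.45 F [-0.4 -1.  -0.2]
the job is handed in; nothing more can be done
None
```

The order is packed and handed in at 63 s of robot time. The four green boxes are in the tray, the separator sheet is on them, and all four yellow boxes (two long, two short) are on the sheet. Sign-off reported no verdict.

**Last checks**
- **Green boxes:** measured once all four were in the tray and not again. They were within 4 mm of their targets, and 4° or less from square to the ridge. The sheet hides them in the later pictures.
- **Sheet:** the fin is about 1.5 mm off the ridge line and level to the eye, with the wide wing over the wide bay.
- **Yellow boxes:** the long ones sit about 62 mm from the fin's middle and the short ones about 50 mm. All are within about 2° of square and clear of the edge.
- **Bystanders:** the near bottle is where it started in the last picture. The arm never went down close to the spool, the other bottle or the mug.

**What did not go as planned**
- **Sheet contact:** lowering the sheet, the wrist force rose briefly to about 62 N. The wrist limit is 120 N.
- **High grasp:** I gripped the first yellow long box higher than planned, by about the top 6 mm. I raised the squeeze to 40 N for the carry, and it was placed correctly.
- **Disagreeing angle:** one yellow short box first read 5.8° off, and 1.3° off in a view the arm partly blocked. I used 5.8°, and a clear view later confirmed it.

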